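# Load the glass dryer and start it

### The arm

A 6-joint arm with a two-finger parallel gripper is mounted at the origin on the work surface. World frame = base frame: x ahead of the robot, y to its left, z up, the work surface at z = 0. Lengths are in mm, angles in rad, forces in N, time in s.
With the tool pointing down it reaches from about 275 to 750 mm from the base axis. Payload 10.2 kg.
Tool frame: the origin (TCP) lies at the very end of the fingers, on their centre line; the grasp point (between the pads) lies 19 mm behind it (ctrl.tcp_to_grasp is the distance from the TCP to the grasp point, in mm); z points along the fingers, x is the direction in which the jaws open and shut, and the axes are right-handed (so a half turn about z gives the same grasp; the last joint's range is limited). The gripper opens to 85 mm and grips with 20 to 120 N. Pads are 22 mm wide; open, the fingers measure 114 mm over their backs; the gripper's body (76 mm by 85 mm) begins 54 mm behind the grasp point. The pads swing forward as they close: fully open they stand 13 mm farther back than shut.
Start: joints at [1.008, 0.313, 1.498, -0, 1.331, -0.223], TCP at [174.995, 494.983, 209.894] pointing down, gripper open.
Joint ranges: [-2.94, 2.94], [-0.97, 2.17], [0.19, 2.56], [-1.23, 4.37], [0.02, 3.11], [-2.88, 2.88]. Speed limits (rad/s): [2.39, 2.39, 3.01, 3.14, 3.14, 3.14].

### API

Orientations are given as a unit quaternion [w, x, y, z].
In Python, from rig import monitor, vision, order, ctrl gives the robot as it stands. The module is installed in compiled form; this text tells all that it offers.
- The arm moves only by the shell command python3 -m pendant 'ROWS' [FORCE]. ROWS is JSON, a list that holds one entry, the list of rows, each a list of 5 numbers: the closure, from -1 (fully open) to 1 (shut), then the shift along the world's x, y, z in m, then the turn about the world's z in degrees. In form: [[[fingers, dx, dy, dz, spin], ...]]. A call has 1 to 20 rows; each row is the pose to reach, as a shift and turn from the pose commanded when the call began; what a row does not reach only later rows make up. A row lasts 1/10 s, in which the tool goes at most 50 mm and 8.59 degrees, less where a joint would pass 70% of its speed; a pose out of reach is approached as far as the arm can. A call with a gripper value outside its range is refused whole. The fingers move at their own pace and stop on an object; FORCE is the grip in N (left out, the last holds). Time passes only in rows, so rows that repeat a pose let the fingers close. It gives the time, the measured TCP pose, the force and the opening at its end, in the units of the state.
- monitor.sense(): the state, without advancing time (a new reading comes with each control period).
- vision.capture(name): name is "side" or "top" or "wrist"; returns (picture, depth): 420x560x3 uint8, red, green, blue; 420x560 float32, mm along the optical axis (not along the pixel's ray), 0 where there is no reading.
- vision.camera_info(name): a dict with "fov_y" (degrees; the focal length in pixels is half the picture's height over the tangent of half this angle, whatever the lens; pixels are square), "cx", "cy" (the principal point, pixels), "distortion" ([k1, k2, p1, p2, k3] as OpenCV has them; the pictures are not rectified), "R" (3x3) and "t" (3): a world point X has camera coordinates R X + t; the wrist camera has in their place "hand_eye" (4x4, takes a point from camera to tool coordinates, whose origin is the TCP and whose axes are the tool frame's). Camera axes: x right, y down, z forward; pixel columns grow to the right and rows downward; lengths in mm; the calibration is good to about 2 mm. A picture is of the moment at which its call begins: read the wrist's pose just before it. camera_info takes no time and is no camera call.
- order.finish_job(): hands the job in, once; it reports no verdict.
The state is a dict: "time_s": time; "joints": joint angles; "dq": joint speeds; "tau": joint torques, N m; "eef_pos": TCP position; "ee_rot": TCP orientation; "force": force on the tool from outside, world axes, zero at the start; "wrist_torque": the same for the moment, N m; "grip_width": opening from 0.0 (shut) to 1.0 (fully open).
Only numpy, scipy, OpenCV 4.12 (cv2) and the standard library are available. Lean on these libraries where they do the work, as an engineer would, in place of code of your own. Each camera call takes 0.05 s, during which the arm holds its last target.

### The job

Dry the washed glasses: swing the hook latch aside, open the cabinet's right leaf wide and then the left one, pull the tray all the way out, and stand every glass from the blue rack on it, mouth down as they are. Push the tray fully home, shut the left leaf, then the right leaf over it, and swing the hook back to latch it. Last, press the red start treadle down to its stop and let it come up slowly, over about a second, never letting it snap up; leave the cup and everything else where it is.

Things in the scene. Friction and masses are not known exactly. Their poses are not given: they have to be found in the camera images.
- cabinet: Low stainless glass-drying cabinet, 250 deep (its x) x 290 wide (its y) x 170 mm high, fixed. Origin under its centre; at zero yaw its front faces -x (the robot), and it may be turned by up to 0.08 rad. The front, 125 mm from the origin, is closed by two upright leaves meeting in the middle. Its grey roof (top at 170 mm) starts only 70 mm behind the front, leaving a steam slot over the front that is open above.
- hook (a joint): Swing-hook latch on the roof, lying above the right leaf: a flat steel bar on a vertical pivot, with a yellow upright post at its free end. 0 = latched (bar points to the front, the post stands in front of the red lug on top of the right leaf and blocks it); grows as the post swings sideways to the cabinet's right (-y) and back over the right-hand end; stop at 1.6 rad (bar along -y). Stays where it is left. Above about 1 rad it is well clear.
- hook_post (a point): On the axis of the yellow hook post (12 mm diameter, upright), 17 mm below its top; the post is free from 28 mm below this point (where the bar is) to its top. Its circular path about the pivot has radius 101 mm; the pivot stands at (-45, -65) mm in the cabinet's frame. This point is 217 mm above the table.
- right_leaf (a joint): Right (-y) leaf, near white, 138 wide x 148 high x 12 mm thick, on a vertical hinge at (-131, -140) mm in the cabinet's frame. 0 = shut, opens toward the robot, stop at 1.5 rad; light friction, stays where left. The hook latches it through a red lug standing on it. Its meeting edge carries a dark cover strip that overlaps the front of the left leaf by about 15 mm: the left leaf cannot open before this one, nor shut after it.
- right_leaf_handle (a point): Black round upright handle post of the right leaf, 12 mm diameter, free at its top. This point is on its axis, 150 mm above the table, 20 mm below its top; the post is free to about 31 mm below this point (bracket). It stands 52 mm in front of the leaf's face and moves with the leaf, 124 mm from the hinge axis.
- left_leaf (a joint): Left (+y) leaf, bluish, as the right one, mirrored, hinged at (-131, +140) mm in the cabinet's frame; no latch, but held shut by the right leaf's cover strip. 0 = shut, stop at 1.5 rad, opens toward the robot, stays where left.
- left_leaf_handle (a point): Black upright handle post of the left leaf, as on the right leaf, 116 mm from the hinge axis.
- tray (a joint): Blue pull-out tray behind the leaves. 0 = fully home, grows as it slides out to the front (the cabinet's -x), stop at 0.13 m; slight friction (1.5 N), stays where left.
- tray_floor (a point): Centre of the tray's inner floor, 19 mm above the table; axes as the cabinet's. Inside 140 (x) x 230 mm (y), walls 5 mm thick and 23 mm above this floor. With the tray fully out this point lies 35 mm in front of the cabinet's front, so that 110 mm of the tray stands out.
- tray_grip (a point): Orange upright pull tab in the middle of the tray's front wall: 20 mm wide (y), 10 mm thick (x). This point is on its centre line, 130 mm above the table, 20 mm below its top. With the leaves open it can be pinched across its width from above.
- treadle (a joint): Red sprung start treadle, a tread plate 70 mm wide and 150 mm long hinged at the far end of a dark base. 0 = up (at rest), grows as the near end is pressed down, stop at 0.30 rad. About 4 N on the pad starts it, 8 N holds it on the stop; let go, it snaps up at more than 2 rad/s.
- treadle_pad (a point): Where to press: on the top face of the treadle, 100 mm from its hinge, about 70 mm above the table at rest; it sinks about 29 mm to the stop. It moves with the treadle.
- treadle_base: Dark base plate of the treadle, 180 (x) x 100 mm, fixed; origin under its centre. The treadle's hinge is 70 mm to its +x side, the near (pressed) end at its -x side. It stands on one side of the cabinet, the rack on the other; which is which varies.
- glass1_mid (a point): Glass 1: clear, slightly bluish tumbler standing mouth down, a straight cylinder 54 mm in diameter and 72 mm high, about 0.13 kg; this is its centre, half-way up, z up. At the start it stands in an open blue rack, 220 x 220 x 28 mm high with 5 mm floor and walls, fixed, beside the cabinet; absent in some runs (2 to 4 glasses are there).
- glass2_mid (a point): Glass 2: clear, slightly bluish tumbler standing mouth down, a straight cylinder 54 mm in diameter and 72 mm high, about 0.13 kg; this is its centre, half-way up, z up. At the start it stands in an open blue rack, 220 x 220 x 28 mm high with 5 mm floor and walls, fixed, beside the cabinet; absent in some runs (2 to 4 glasses are there).
- glass3_mid (a point): Glass 3: clear, slightly bluish tumbler standing mouth down, a straight cylinder 54 mm in diameter and 72 mm high, about 0.13 kg; this is its centre, half-way up, z up. At the start it stands in an open blue rack, 220 x 220 x 28 mm high with 5 mm floor and walls, fixed, beside the cabinet; absent in some runs (2 to 4 glasses are there).
- glass4_mid (a point): Glass 4: clear, slightly bluish tumbler standing mouth down, a straight cylinder 54 mm in diameter and 72 mm high, about 0.13 kg; this is its centre, half-way up, z up. At the start it stands in an open blue rack, 220 x 220 x 28 mm high with 5 mm floor and walls, fixed, beside the cabinet; absent in some runs (2 to 4 glasses are there).
- cup: Bystander, to be left alone: small white cup, 42 mm wide, 45 mm high, standing among the glasses in the rack; not for drying; origin at its underside.
- detergent: Bystander, to be left alone: green bottle, 64 mm diameter, 170 mm high, behind to the left; origin at its underside.
- jar: Bystander, to be left alone: amber jar, 68 mm diameter, 100 mm high, behind to the right; origin at its underside.
- bowl: Bystander, to be left alone: steel bowl, 76 mm diameter, 40 mm high; origin at its underside.
- mug: Bystander, to be left alone: blue mug, 76 mm diameter, 85 mm high; origin at its underside.
- brush: Bystander, to be left alone: brush lying on the table between robot and cabinet; origin at its underside.
Things that resemble listed ones, but are neither listed nor needed, are in the scene too. What is shaped like the part that bears glass2_mid but green is not meant. Leave any yellow look-alike of the part that bears glass1_mid alone.

How it is judged (in metres and radians):
On the way, in this order (a step that is already met when the one before it is completed fails the run):
1. hook swung clear of the right leaf (value of joint hook above 0.8 rad), for 0.2 s.
2. right leaf opened wide (value of joint right_leaf above 1.2 rad), for 0.2 s.
3. then the left leaf opened wide (value of joint left_leaf above 1.2 rad), for 0.2 s.
4. tray pulled out (value of joint tray above 0.11 m), for 0.2 s.
5. all glasses standing in the pulled-out tray (value of joint tray above 0.09 m and x of glass1_mid in the frame of tray_floor between -0.06 and 0.06 m and y of glass1_mid in the frame of tray_floor between -0.105 and 0.105 m and z of glass1_mid in the frame of tray_floor between 0.02 and 0.05 m and angle between each of glass1_mid, glass2_mid, glass3_mid, glass4_mid's own z axis and vertical below 0.2 rad and x of glass2_mid in the frame of tray_floor between -0.06 and 0.06 m and y of glass2_mid in the frame of tray_floor between -0.105 and 0.105 m and z of glass2_mid in the frame of tray_floor between 0.02 and 0.05 m and x of glass3_mid in the frame of tray_floor between -0.06 and 0.06 m and y of glass3_mid in the frame of tray_floor between -0.105 and 0.105 m and z of glass3_mid in the frame of tray_floor between 0.02 and 0.05 m and x of glass4_mid in the frame of tray_floor between -0.06 and 0.06 m and y of glass4_mid in the frame of tray_floor between -0.105 and 0.105 m and z of glass4_mid in the frame of tray_floor between 0.02 and 0.05 m), for 0.2 s.
6. tray pushed fully home (value of joint tray below 0.01 m), for 0.2 s.
7. left leaf shut (value of joint left_leaf below 0.08 rad), for 0.2 s.
8. then the right leaf shut over it (value of joint each of right_leaf, left_leaf below 0.08 rad), for 0.2 s.
9. hook swung back in front of the lug (value of joint hook below 0.15 rad), for 0.2 s.
10. treadle pressed down to its stop (value of joint treadle above 0.27 rad), for 0.2 s.
At the end, for the whole second after the job is handed in: Every glass present stands upright (within 0.2 rad) and at rest on the tray; tray home within 12 mm, both leaves shut within 0.08 rad, hook latched within 0.15 rad, treadle back up within 0.03 rad (all of step 8 and value of joint hook below 0.15 rad and value of joint tray below 0.012 m and value of joint treadle below 0.03 rad and x of glass1_mid in the frame of tray_floor between -0.06 and 0.06 m and y of glass1_mid in the frame of tray_floor between -0.105 and 0.105 m and z of glass1_mid in the frame of tray_floor between 0.02 and 0.05 m and angle between each of glass1_mid, glass2_mid, glass3_mid, glass4_mid's own z axis and vertical below 0.2 rad and x of glass2_mid in the frame of tray_floor between -0.06 and 0.06 m and y of glass2_mid in the frame of tray_floor between -0.105 and 0.105 m and z of glass2_mid in the frame of tray_floor between 0.02 and 0.05 m and x of glass3_mid in the frame of tray_floor between -0.06 and 0.06 m and y of glass3_mid in the frame of tray_floor between -0.105 and 0.105 m and z of glass3_mid in the frame of tray_floor between 0.02 and 0.05 m and x of glass4_mid in the frame of tray_floor between -0.06 and 0.06 m and y of glass4_mid in the frame of tray_floor between -0.105 and 0.105 m and z of glass4_mid in the frame of tray_floor between 0.02 and 0.05 m and linear speed of each of glass1, glass2, glass3, glass4 below 0.02 m/s); the robot touches nothing.
It fails at once if the treadle snaps up (faster than 1.5 rad/s) (velocity of joint treadle below -1.5 rad/s).
It fails at once if a bystander is moved more than 4 cm (distance of any of cup, detergent, jar, bowl, mug, brush from where it was at the start of the episode above 0.04 m).
Of glass1, glass2, glass3, glass4 only 2 to 4 are there at a start; the rules pass over those that are not, and their reading is None.
At some moment in a run one of glass1, glass2, glass3, glass4 may be knocked a few centimetres aside while the robot is not near it.
It also fails if it takes over 210 s, if anything falls off the work surface, if the arm or the gripper's body presses on something with over 40 N, if the wrist force passes 120 N, or if a joint passes its speed limit or range.

## Working session

There is one attempt and no reset: what is moved stays moved. The work goes in short steps, Python scripts to look and compute and a shell command to move; the robot and the scene stay as the last step left them, time stands still between calls to the robot, and variables do not carry over. Pictures are saved under pics/ and viewed, and the job is handed in when it is done.

```bash
mkdir -p pics; ls
cat > h.py <<'E'
import numpy as np, cv2
from rig import monitor, vision, order, ctrl
from scipy.spatial.transform import Rotation as Rot
def cap(name, fn=None):
    s=monitor.sense()
    img,d=vision.capture(name)
    if fn: cv2.imwrite('pics/'+fn, cv2.cvtColor(img,cv2.COLOR_RGB2BGR))
    np.savez('last_%s.npz'%name,img=img,d=d,p=np.array(s['eef_pos']),q=np.array(s['ee_rot']))
    return img,d
def load(name):
    z=np.load('last_%s.npz'%name); return z['img'],z['d'],z['p'],z['q']
def cam(name,p=None,q=None):
    c=vision.camera_info(name)
    f=210/np.tan(np.radians(c['fov_y'])/2)
    K=np.array([[f,0,c['cx']],[0,f,c['cy']],[0,0,1]])
    if 'hand_eye' in c:
        H=np.array(c['hand_eye']); Rt=Rot.from_quat([q[1],q[2],q[3],q[0]]).as_matrix()
        Rcw=Rt@H[:3,:3]; o=Rt@H[:3,3]+np.array(p)
    else:
        R=np.array(c['R']); Rcw=R.T; o=-R.T@np.array(c['t'])
    return K,np.array(c['distortion'],float),Rcw,o
def rays(C,uv):
    K,D,R,o=C
    n=cv2.undistortPoints(np.array(uv,float).reshape(-1,1,2),K,D).reshape(-1,2)
    return np.c_[n,np.ones(len(n))]@R.T
def on_z(C,uv,z):
    r=rays(C,uv); o=C[3]
    return o+r*((z-o[2])/r[:,2])[:,None]
def depth_pts(C,uv,dep):
    return C[3]+rays(C,uv)*np.array(dep).reshape(-1,1)
def proj(C,X):
    K,D,R,o=C
    rv=cv2.Rodrigues(R.T)[0]
    return cv2.projectPoints(np.array(X,float).reshape(-1,1,3),rv,-R.T@o,K,D)[0].reshape(-1,2)
E
python3 - <<'E'
from h import *
print(monitor.sense()); print(ctrl.tcp_to_grasp)
for n in ['side','top','wrist']:
    cap(n,n+'0.png'); c=vision.camera_info(n); print(n,c)
E
```

```text
pics
{'time_s': 0.0, 'joints': array([ 1.00759345e+00,  3.13461812e-01,  1.49846225e+00, -8.77543723e-06,
        1.33099037e+00, -2.23423936e-01]), 'dq': array([ 1.28614434e-03,  8.40205964e-04,  1.64997652e-05,  3.01180600e-04,
        9.47519385e-04, -2.17002101e-04]), 'tau': array([ 4.69737079e-04, -4.12266004e+01, -2.59748268e+01, -1.18345897e-04,
        4.03627098e-03, -2.30954191e-05]), 'eef_pos': array([174.83710741, 494.72276345, 209.31957752]), 'ee_rot': array([ 2.56474154e-04,  8.16479065e-01,  5.77374661e-01, -6.09108555e-04]), 'force': array([-0.49790271,  0.19866332,  0.52467654]), 'wrist_torque': array([-0.01531613,  0.03253027,  0.00112981]), 'grip_width': 0.9979234553399176}
18.700000000000003
side {'fov_y': 51.18184653054413, 'cx': 278.29269439048875, 'cy': 211.78920542814012, 'distortion': array([-0.13605188,  0.        ,  0.        ,  0.        ,  0.        ]), 'R': array([[ 0.99492902, -0.10052962, -0.00316848],
       [-0.06082929, -0.57633444, -0.81494688],
       [ 0.0801002 ,  0.81100704, -0.579527  ]]), 't': array([-551.70109025,  138.08709675, 1331.3360808
[... 215 characters left out ...]
,  0.01480441],
       [-0.98973511, -0.03039777, -0.13964379],
       [ 0.14002134, -0.01065747, -0.99009113]]), 't': array([ -12.36868017,  547.44713072, 1293.13835348])}
wrist {'fov_y': 66.43713399346163, 'cx': 280.77506208538455, 'cy': 209.8879830826099, 'distortion': array([-0.07632947,  0.        ,  0.        ,  0.        ,  0.        ]), 'hand_eye': array([[ 9.99999326e-01, -2.98100906e-04,  1.12169501e-03,
         1.23139264e+00],
       [-6.70750737e-05,  9.49994141e-01,  3.12267719e-01,
        -8.08279854e+01],
       [-1.15869098e-03, -3.12267584e-01,  9.49993481e-01,
        -1.64260160e+02],
       [ 0.00000000e+00,  0.00000000e+00,  0.00000000e+00,
         1.00000000e+00]])}
```

View pics/top0.png

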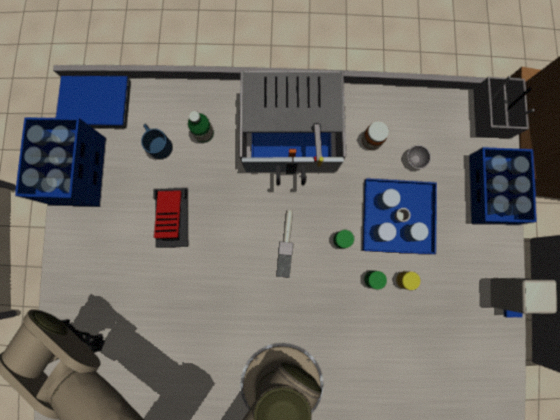

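View pics/side0.png

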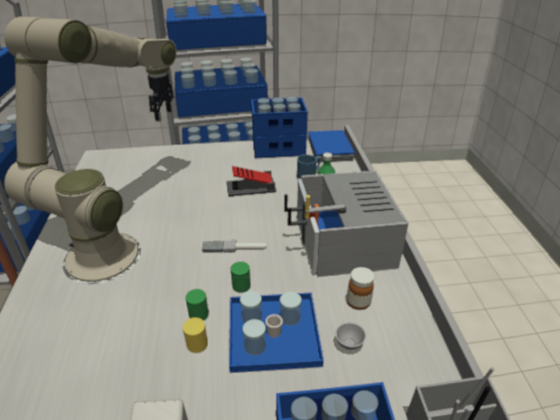

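View pics/wrist0.png

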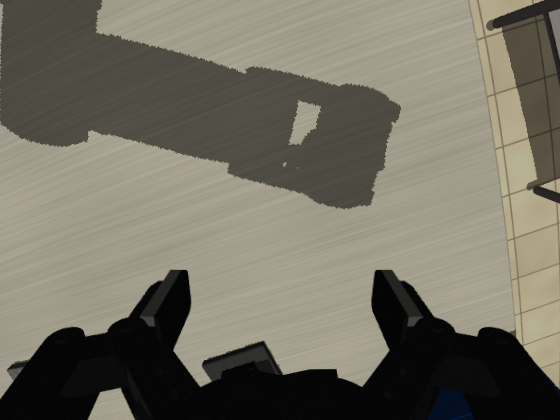

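The top view shows the cabinet at (291,115), three glasses with the cup in the rack at (400,215), the treadle at (168,213), and green and yellow look-alikes at (345,240), (377,280) and (411,281). Next I'll measure these positions.

Run:
```python
from h import *
img,d,p,q=load('top')
crop=cv2.resize(img[60:200,220:360],None,fx=5.5,fy=4.2*5.5/4.2,interpolation=cv2.INTER_CUBIC)[:600*2]
c=cv2.resize(img[60:200,220:360],(590,590),interpolation=cv2.INTER_CUBIC); cv2.imwrite('pics/topcab.png',c[:,:,::-1])
c=cv2.resize(img[170:300,330:460],(590,590),interpolation=cv2.INTER_CUBIC); cv2.imwrite('pics/toprack.png',c[:,:,::-1])
img2,d2,_,_=load('side')
c=cv2.resize(img2[160:290,270:420],(720,600),interpolation=cv2.INTER_CUBIC); cv2.imwrite('pics/sidecab.png',c[:,:,::-1])
C=cam('top'); 
v,u=np.mgrid[0:420,0:560]; uv=np.c_[u.ravel(),v.ravel()]
P=depth_pts(C,uv,d.ravel()).reshape(420,560,3); np.save('Ptop.npy',P)
hsv=cv2.cvtColor(img,cv2.COLOR_RGB2HSV)
# table z
print('table',np.median(P[330:350,200:240,2]))
# roof: z~170
m=(abs(P[...,2]-170)<8)&(u>220)&(u<360)&(v<170)
pts=P[m][:,:2]; print(len(pts)); r=cv2.minAreaRect(pts.astype(np.float32)); print('z170 rect',r, P[m][:,2].mean())
for y in range(70,190,4): print(y,[int(P[y,x,2]) for x in range(236,352,5)])
```

```text
table -0.019358851831498214
6840
z170 rect ((758.1768798828125, -7.257720947265625), (275.0594177246094, 291.73956298828125), 1.9626959562301636) 170.22860148483875
70 [60, 60, 58, 59, 54, 61, 62, 56, 54, 58, 60, 59, 60, 57, 60, 58, 60, 60, 60, 55, 58, 58, -756, -750]
74 [49, 171, 171, 166, 172, 169, 172, 169, 171, 170, 171, 169, 172, 170, 175, 168, 170, 171, 168, 172, 167, 170, 62, 61]
78 [16, 170, 170, 167, 168, 176, 169, 168, 174, 168, 174, 174, 172, 171, 170, 167, 170, 169, 170, 170, 170, 170, 43, 48]
82 [3, 169, 168, 172, 170, 168, 168, 170, 171, 170, 175, 171, 167, 172, 175, 168, 165, 171, 168, 170, 170, 171, 18, 11]
86 [0, 171, 171, 171, 174, 172, 173, 174, 171, 168, 174, 168, 172, 168, 170, 170, 1356, 170, 169, 167, 173, 170, 3, 4]
90 [0, 176, 173, 167, 171, 168, 172, 169, 174, 169, 172, 168, 173, 172, 172, 173, 169, 168, 171, 168, 171, 174, 0, -2]
94 [0, 171, 169, 169, 169, 169, 168, 172, 172, 171, 172, 167, 172, 166, 175, 162, 169, 169, 168, 169, 169, 169, 2, -7]
98 [-3, 166, 169, 171, 173, 171, 169, 168, 168, 170, 172, 168, 172, 169, 166, 171, 170, 170, 170, 169, 165, 170,
[... 1674 characters left out ...]
, 163, 169, 160, 0, 0]
162 [-3, 0, 145, 151, 147, 151, 147, 149, 145, 149, 151, 162, 164, 146, 145, 148, 141, 212, 148, 149, 149, 150, -1, -5]
166 [-1, -1, 99, 95, 100, 93, 95, 92, 118, 96, 114, 117, 115, 120, 91, 98, 96, 90, 94, 97, 97, -1, 2, 6]
170 [4, -1, 42, 45, 40, 38, 39, 46, 119, 41, 60, 60, 37, 121, 38, 40, 35, 40, 36, 37, 34, 0, 0, 1]
174 [-1, -1, 4, 0, 2, -2, 0, 3, 122, -1, 3, 0, 0, 1356, 1, 3, -1, 3, -3, 0, -1, 6, 3, -2]
178 [3, -2, 3, 2, 1, -1, 0, 0, 121, 0, 2, -2, -1, 117, -5, -1, 0, 1, 0, -3, -1, -3, 4, -1]
182 [2, -1, 0, 4, -9, -1, -2, -1, 140, 3, 0, 1, -1, 131, -1, -1, 3, 0, 1, -1, 1, -5, 1, 0]
186 [-2, 1, 0, 0, -3, 3, 1, 2, 1, -3, 2, 3, 0, 0, 1, 3, 0, -1, 2, 0, 2, -2, 0, 0]
```

Run:
```python
from h import *
P=np.load('Ptop.npy'); img=load('top')[0]
hsv=cv2.cvtColor(img,cv2.COLOR_RGB2HSV)
# objects at z 60..80 in rack region
reg=np.zeros((420,560),bool); reg[170:300,330:460]=1
for lo,hi in [(62,80),(38,50)]:
    m=((P[...,2]>lo)&(P[...,2]<hi)&reg).astype(np.uint8)
    n,l,st,ce=cv2.connectedComponentsWithStats(m)
    for i in range(1,n):
        if st[i,4]>20:
            q=P[l==i]; print(lo,st[i],ce[i],q.mean(0).round(1),np.ptp(q,axis=0).round())
rack=(hsv[...,0]>100)&(hsv[...,0]<125)&(hsv[...,1]>150)&reg
q=P[rack]; print('rack',cv2.minAreaRect(q[:,:2].astype(np.float32)),q[:,2].min(),q[:,2].max())
red=((hsv[...,0]<8)|(hsv[...,0]>172))&(hsv[...,1]>150); red[:,:140]=0; red[:,200:]=0
q=P[red]; print('red',cv2.minAreaRect(q[:,:2].astype(np.float32)),q.min(0),q.max(0),np.percentile(q[:,2],[1,50,99]))
```

```text
62 [381 188  19  19 244] [390.25       197.11065574] [ 556.9 -300.7   75.7] [54. 52. 16.]
62 [377 222  19  19 252] [386.08333333 231.03571429] [ 457.7 -288.2   76. ] [52. 52. 17.]
62 [409 222  19  19 240] [418.29166667 231.29166667] [ 459.4 -383.1   75.6] [52. 52. 18.]
62 [336 229  19  19 279] [344.78136201 238.19713262] [ 434.2 -169.2   72.3] [52. 53. 15.]
62 [367 271  20  19 294] [376.71088435 280.02721088] [ 317.4 -262.6   71.8] [51. 55. 17.]
62 [402 271  19  19 270] [410.6962963 280.3962963] [ 318.1 -361.4   71.6] [51. 53. 18.]
38 [398 208  13  13  42] [405.45238095 212.16666667] [ 517.6 -353.9   46. ] [36. 36.  9.]
rack ((498.3477478027344, -216.4566650390625), (235.107421875, 489.9483642578125), 4.700476169586182) -3.435093774259485 1356.9555125447187
red ((468.42950439453125, 204.3523712158203), (402.1282043457031, 152.24176025390625), 80.79173278808594) [361.11452774  18.06048864   9.82692311] [ 564.73058456  394.17580289 1356.95551254] [22.00020827 62.94192235 89.37706879]
```

View pics/topcab.png

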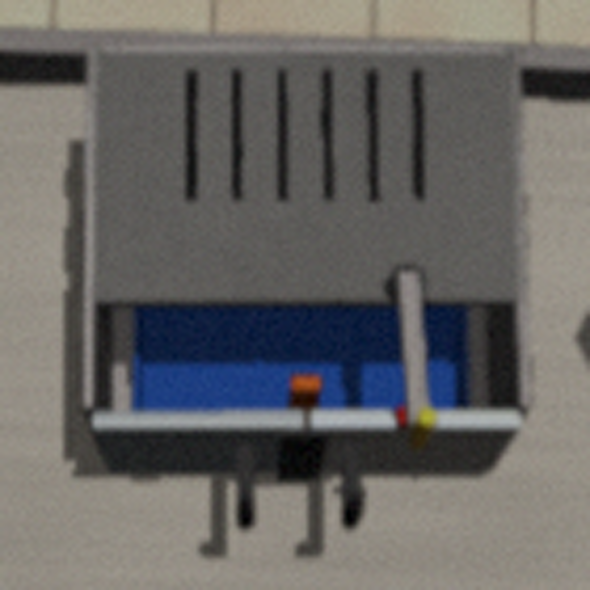

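View pics/toprack.png

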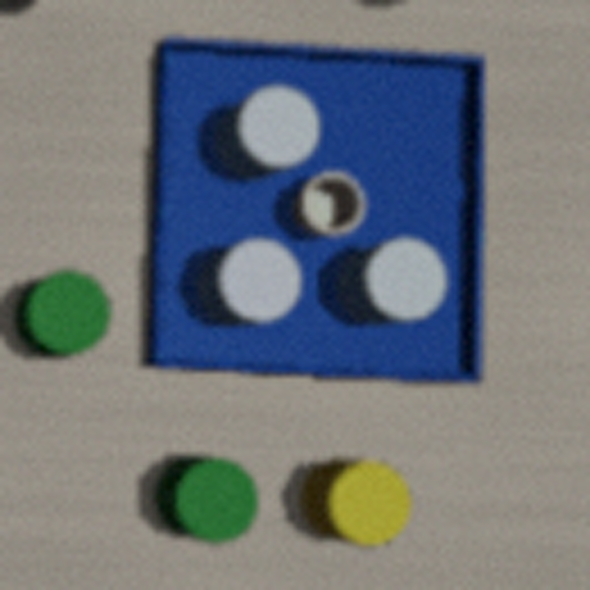

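View pics/sidecab.png

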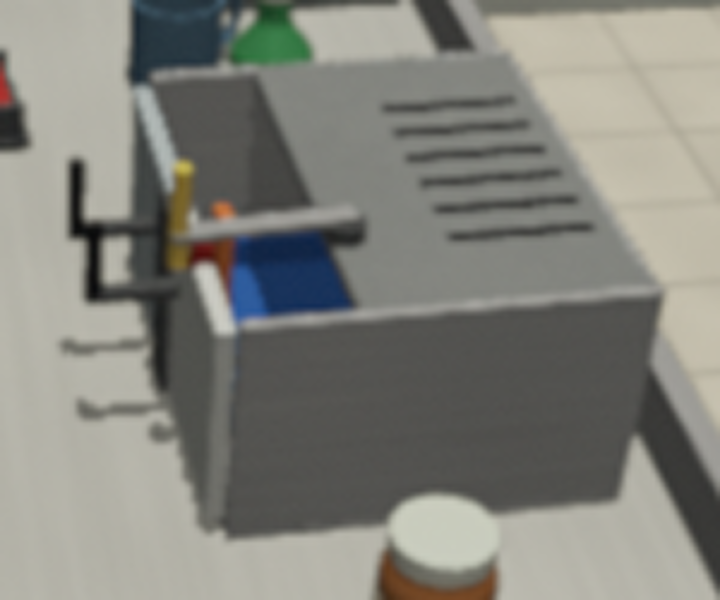

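Run:
```python
from h import *
P=np.load('Ptop.npy'); img,d,_,_=load('top'); C=cam('top')
Z=P[...,2]
m=(Z>150)&(Z<260)
L=[];R=[]
for v in range(80,130,2):
    us=np.where(m[v,225:360])[0]+225
    L.append((us.min()-.5,v)); R.append((us.max()+.5,v))
for n,e in(('L',L),('R',R)):
    q=on_z(C,e,170); f=np.polyfit(q[:,0],q[:,1],1); print(n,'slope',f[0],'y at 760',np.polyval(f,760), 'res',np.std(q[:,1]-np.polyval(f,q[:,0])))
# back edge, roof front edge, leaf outer(front) edge at z~163
B=[];F=[];G=[];W=[]
for u in range(250,340,3):
    vs=np.where(m[60:100,u])[0]+60; B.append((u,vs.min()-.5))
    vs=np.where(Z[110:145,u]>100)[0]
    vs=[v for v in range(110,150) if Z[v,u]>100 ]
    w=[v for v in range(120,145) if Z[v,u]<100]
    if w and not(312<u<326): F.append((u,min(w)-.5))
    vs=[v for v in range(150,165) if Z[v,u]>157]
    if not(285<u<325): G.append((u,max(vs)+.5)); W.append((u,min(vs)-.5))
for n,e,z in(('B',B,170),('F',F,170),('leafout',G,163),('leafin',W,163)):
    q=on_z(C,e,z); f=np.polyfit(q[:,1],q[:,0],1); print(n,'slope',f[0],'x at -7',np.polyval(f,-7),'res',np.std(q[:,0]-np.polyval(f,q[:,1])))
hsv=cv2.cvtColor(img,cv2.COLOR_RGB2HSV)
def blob(lo,hi,box,zr=None):
    mm=cv2.inRange(hsv,np.array(lo),np.array(hi))>0
    k=np.zeros_like(mm);k[box[1]:box[3],box[0]:box[2]]=1; mm&=k
    v,u=np.where(mm); return np.c_[u,v],P[mm]
for n,a in(('yellow',((20,120,60),(35,255,255),(300,140,340,180))),('orange',((5,150,90),(16,255,255),(280,140,305,165)))):
    uv,q=blob(*a); print(n,len(uv)); 
    for x,y in zip(uv,q): print(x,y.round(0),end=';')
    print()
# handle posts: dark & z 125..175 front
k=np.zeros(Z.shape,bool);k[166:190,265:320]=1
for t in (124,):
    mm=(Z>t)&(Z<180)&k
    n,l,st,ce=cv2.connectedComponentsWithStats(mm.astype(np.uint8))
    for i in range(1,n): print(st[i],P[l==i].mean(0).round(1),P[l==i].min(0).round(),P[l==i].max(0).round())
# rack
rack=(hsv[...,0]>100)&(hsv[...,0]<125)&(hsv[...,1]>150); rr=np.zeros_like(rack); rr[175:260,355:442]=1; rack&=rr
q=P[rack]; q=q[(q[:,2]<60)&(q[:,2]>-3)]; print('rack',cv2.minAreaRect(q[:,:2].astype(np.float32)))
# treadle
k=np.zeros(Z.shape,bool);k[180:245,145:195]=1
red=((hsv[...,0]<8)|(hsv[...,0]>172))&(hsv[...,1]>150)&k; q=P[red];q=q[q[:,2]<120]
print('red',cv2.minAreaRect(q[:,:2].astype(np.float32)),q.min(0),q.max(0)); A=np.c_[q[:,:2],np.ones(len(q))]; print(np.linalg.lstsq(A,q[:,2],rcond=None)[0])
k2=(Z>8)&(Z<120)&k;q=P[k2]; print('base',cv2.minAreaRect(q[:,:2].astype(np.float32)))
```

```text
L slope 0.04764971881379643 y at 760 138.3187158399488 res 0.01364420163291899
R slope 0.05561316089011034 y at 760 -152.39866027475767 res 0.9271422648750574
B slope -0.036518305881692845 x at -7 893.8901350540932 res 0.1309391922398159
F slope -0.03360862129420496 x at -7 712.748745978973 res 0.06757586670023924
leafout slope -0.03494223622804015 x at -7 633.2955095614209 res 0.6199722663667699
leafin slope -0.029323289156848724 x at -7 647.9926976851162 res 3.933708287862404
yellow 15
[320 157] [632. -80. 231.];[321 157] [631. -82. 234.];[320 158] [628. -80. 236.];[321 158] [628. -82. 235.];[322 158] [628. -85. 236.];[319 159] [625. -77. 237.];[320 159] [626. -80. 235.];[321 159] [626. -82. 233.];[322 159] [626. -85. 233.];[319 160] [625. -78. 228.];[320 160] [624. -80. 230.];[321 160] [623. -82. 235.];[322 160] [624. -85. 231.];[320 161] [623. -81. 225.];[321 161] [623. -83. 223.];
orange 17
[290 150] [669.  -4. 150.];[291 150] [669.  -6. 149.];[292 150] [669.  -9. 148.];[293 150] [669. -12. 149.];[294 150] [669. -15. 149.];[295 150] [668. -17. 153.];[290 151] [665.  -4. 152.];[2
[... 477 characters left out ...]
.] [604. -40. 127.]
[277 176   1   1   1] [599.2  30.1 124.3] [599.  30. 124.] [599.  30. 124.]
[301 177   6   8  26] [581.8 -42.3 161.7] [578. -49. 130.] [590. -37. 175.]
[276 178   5   7  28] [579.5  26.7 158.7] [576.  21. 127.] [585.  32. 175.]
rack ((508.44976806640625, -343.6455383300781), (218.41677856445312, 217.3905792236328), 88.27322387695312)
red ((492.11444091796875, 350.6944580078125), (144.28456115722656, 78.94900512695312), 3.633563995361328) [420.4122818  307.26971561   9.82692311] [564.73058456 394.17580289  89.84751179]
[-2.99782147e-01 -5.77800532e-02  2.28474017e+02]
base ((493.9670104980469, 347.5281982421875), (180.21974182128906, 127.6180191040039), 1.7239519357681274)
```

```bash
python3 -m pendant '[[[0.6,0,0,0.09,0],[0.6,0.1,-0.14,0.09,10],[0.6,0.385,-0.555,0.09,21.6],[0.6,0.385,-0.555,0.09,21.6],[0.6,0.385,-0.555,0.09,21.6],[0.6,0.385,-0.555,0.09,21.6],[0.6,0.385,-0.555,0.09,21.6],[0.6,0.385,-0.555,0.09,21.6],[0.6,0.385,-0.555,0.09,21.6],[0.6,0.385,-0.555,0.09,21.6],[0.6,0.385,-0.555,0.09,21.6],[0.6,0.385,-0.555,0.09,21.6],[0.6,0.385,-0.555,0.09,21.6],[0.6,0.385,-0.555,0.09,21.6],[0.6,0.385,-0.555,0.09,21.6],[0.6,0.385,-0.555,0.09,21.6],[0.6,0.385,-0.555,0.09,21.6],[0.6,0.385,-0.555,0.09,21.6]]]' 20
python3 - <<'E'
from h import *
s=monitor.sense(); print(s['eef_pos'],s['joints'].round(2),s['grip_width'],s['time_s'])
cap('wrist','w1.png'); print(Rot.from_quat(np.roll(s['ee_rot'],-1)).as_matrix().round(3))
E
```

```text
time_s: 1.95
eef_pos: [559.6, -59.1, 300.0]
ee_rot: [-0.0, 0.693, 0.72, 0.0]
force: [-0.1, 0.3, 0.2]
grip_width: 0.196
[559.59494684 -59.09628379 299.99238852] [-0.31  0.36  1.21  0.    1.58 -1.92] 0.19599956284298758 1.95
[[-0.038  0.999 -0.   ]
 [ 0.999  0.038  0.   ]
 [ 0.    -0.    -1.   ]]
```

View pics/w1.png

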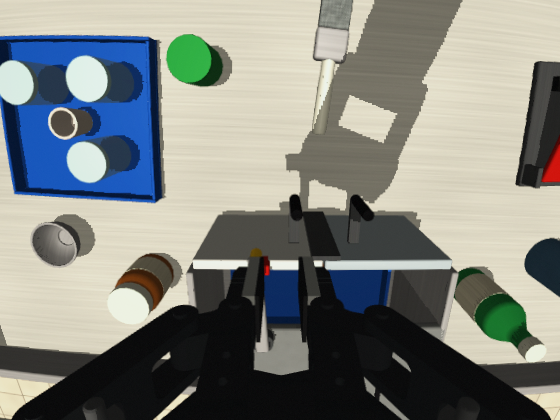

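Run:
```python
from h import *
img,d,p,q=load('wrist'); C=cam('wrist',p,q)
c=cv2.resize(img[180:350,180:460],(790,480),interpolation=cv2.INTER_CUBIC); cv2.imwrite('pics/w1c.png',c[:,:,::-1])
print(on_z(C,[(295,200),(355,201)],170))
O=np.array([768.8,-6.8]);y=.037
def W(x,yy,z): return [O[0]+x*np.cos(y)-yy*np.sin(y),O[1]+x*np.sin(y)+yy*np.cos(y),z]
for n,X in dict(rh=W(-189,-29,170),lh=W(-189,40,170),post=W(-146,-65,234),leafR=W(-137,-140,163),leafL=W(-137,140,163),rfR=W(-55,-145,170),rfL=W(-55,145,170)).items(): print(n,np.round(X,1),proj(C,[X]).round(1))
```

```text
[[565.57206131 -43.51521852 170.        ]
 [564.34671644  14.24056808 170.        ]]
rh [581.  -42.8 170. ] [[294.9 215.3]]
lh [578.4  26.2 170. ] [[365.5 215.3]]
post [625.3 -77.2 234. ] [[253.9 289.6]]
leafR [ 637.1 -151.8  163. ] [[188.2 259.7]]
leafL [626.7 128.  163. ] [[451.5 259. ]]
rfR [ 719.2 -153.7  170. ] [[189.4 328. ]]
rfL [708.5 136.1 170. ] [[445.4 326.3]]
```

View pics/w1c.png

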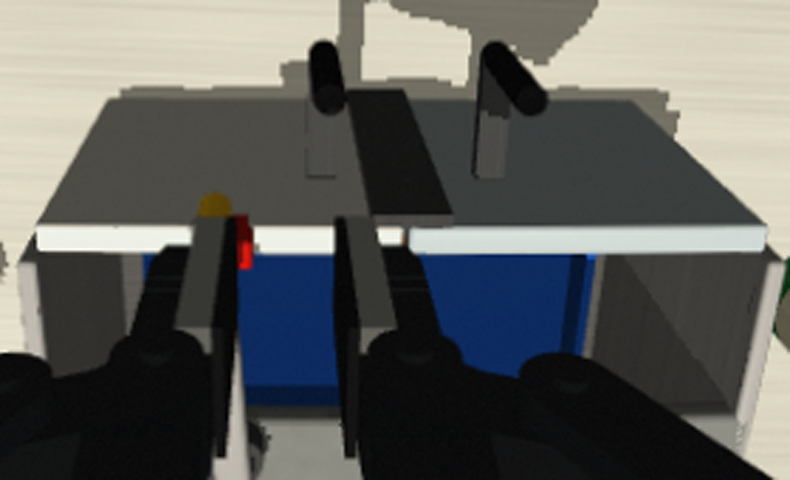

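```bash
python3 -m pendant '[[[0.1,0.04,-0.012,0,0],[0.1,0.066,-0.02,0,0],[0.1,0.066,-0.02,0,0],[0.1,0.066,-0.02,-0.04,0],[0.1,0.066,-0.02,-0.07,0],[0.1,0.066,-0.02,-0.1,0],[0.1,0.066,-0.02,-0.1,0]]]' 20
python3 - <<'E'
from h import *
cap('side','s2.png'); img=load('side')[0]
c=cv2.resize(img[130:280,250:400],(590,590),interpolation=cv2.INTER_CUBIC); cv2.imwrite('pics/s2c.png',c[:,:,::-1])
E
```

```text
time_s: 2.7
eef_pos: [623.8, -78.5, 196.7]
ee_rot: [-0.003, 0.693, 0.721, -0.002]
force: [0.3, -0.4, -0.4]
grip_width: 0.451
```

View pics/s2c.png

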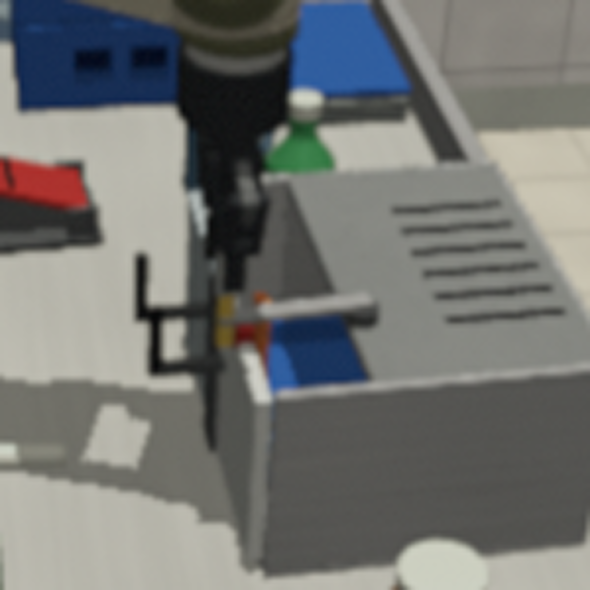

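```bash
python3 -m pendant '[[[1,0,0,0.003,0],[1,0,0,0.003,0],[1,0,0,0.003,0],[1,0,0,0.003,0],[1,0,0,0.003,0]]]' 20
python3 - <<'E'
import numpy as np
def arc(name,piv,p0,yaw,sgn,angs,rate):
    r0=np.array(p0)-piv
    for t in angs:
        c,s=np.cos(sgn*t),np.sin(sgn*t)
        d=np.array([[c,-s],[s,c]])@r0-r0
        print(name,round(t,2),(d/1000).round(3))
y=.037;O=np.array([768.8,-6.8])
R=np.array([[np.cos(y),-np.sin(y)],[np.sin(y),np.cos(y)]])
piv=O+R@[-45,-65]; print(piv)
arc('hook',piv,(624.5,-79),y,1,np.arange(.1,1.41,.1),0)
E
```

```text
time_s: 3.25
eef_pos: [626.7, -80.2, 205.6]
ee_rot: [0.002, 0.694, 0.72, 0.001]
force: [-1.8, 0.2, 7.7]
grip_width: 0.115
[726.23525028 -73.4201327 ]
hook 0.1 [ 0.001 -0.01 ]
hook 0.2 [ 0.003 -0.02 ]
hook 0.3 [ 0.006 -0.03 ]
hook 0.4 [ 0.01  -0.039]
hook 0.5 [ 0.015 -0.048]
hook 0.6 [ 0.021 -0.056]
hook 0.7 [ 0.028 -0.064]
hook 0.8 [ 0.035 -0.071]
hook 0.9 [ 0.043 -0.078]
hook 1.0 [ 0.051 -0.083]
hook 1.1 [ 0.061 -0.088]
hook 1.2 [ 0.07  -0.091]
hook 1.3 [ 0.08  -0.094]
hook 1.4 [ 0.09  -0.096]
```

```bash
python3 -m pendant '[[[1,0,0,0.003,0],[1,0.001,-0.01,0.004,3],[1,0.003,-0.02,0.004,6],[1,0.006,-0.03,0.004,9],[1,0.01,-0.039,0.004,12],[1,0.015,-0.048,0.004,15],[1,0.021,-0.056,0.004,18],[1,0.028,-0.064,0.004,21],[1,0.035,-0.071,0.004,24],[1,0.043,-0.078,0.004,27],[1,0.051,-0.083,0.004,30],[1,0.061,-0.088,0.004,33],[1,0.07,-0.091,0.004,36],[1,0.08,-0.094,0.004,38],[1,0.08,-0.094,0.004,38],[1,0.08,-0.094,0.004,38]]]' 20
python3 - <<'E'
from h import *
print(monitor.sense()['joints'].round(2))
cap('side'); img=load('side')[0]
c=cv2.resize(img[130:280,250:400],(590,590),interpolation=cv2.INTER_CUBIC); cv2.imwrite('pics/s3c.png',c[:,:,::-1])
E
```

```text
time_s: 4.85
eef_pos: [705.8, -173.9, 206.3]
ee_rot: [-0.0, 0.422, 0.907, -0.0]
force: [-0.2, 0.7, -6.6]
grip_width: 0.121
[-0.4   0.81  0.71 -0.    1.62 -2.67]
```

View pics/s3c.png

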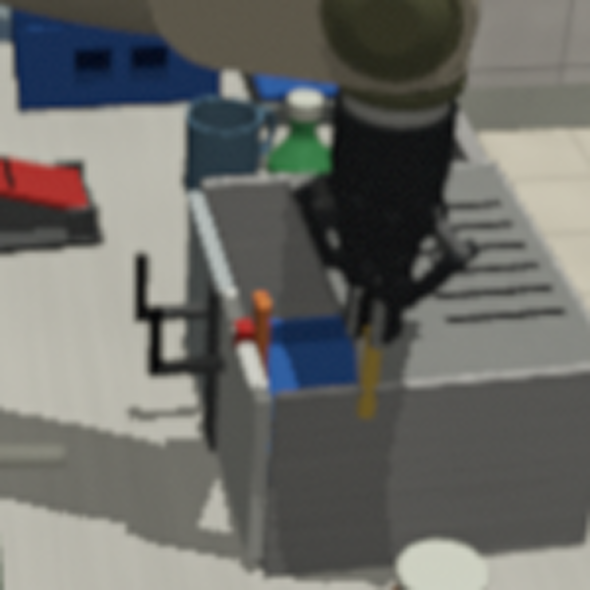

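The hook has swung to about 1.3 rad, with the yellow post now over the right-hand end. Next I'll go to the right leaf handle.

```bash
python3 -m pendant '[[[0.1,0,0,0,0],[0.1,0,0,0,0],[0.1,0,0,0.04,0],[0.1,0,0,0.08,0],[0.1,-0.04,0.04,0.08,-8],[0.1,-0.08,0.08,0.08,-16],[0.1,-0.125,0.134,0.08,-24],[0.1,-0.125,0.134,0.08,-32],[0.1,-0.125,0.134,0.08,-40],[0.1,-0.125,0.134,0.08,-48],[0.1,-0.125,0.134,0.05,-56],[0.1,-0.125,0.134,0.0,-64],[0.1,-0.125,0.134,-0.035,-68],[0.1,-0.125,0.134,-0.073,-68],[0.1,-0.125,0.134,-0.073,-68]]]' 20
python3 - <<'E'
from h import *
print(monitor.sense()['joints'].round(2))
cap('side'); img=load('side')[0]
c=cv2.resize(img[130:280,250:400],(590,590),interpolation=cv2.INTER_CUBIC); cv2.imwrite('pics/s4c.png',c[:,:,::-1])
cap('wrist','w4.png')
E
```

```text
time_s: 6.4
eef_pos: [578.7, -39.5, 130.3]
ee_rot: [-0.003, 0.857, 0.516, -0.003]
force: [-0.9, -0.4, 0.8]
grip_width: 0.451
[-0.27  0.51  1.43 -0.    1.21 -1.35]
```

View pics/s4c.png

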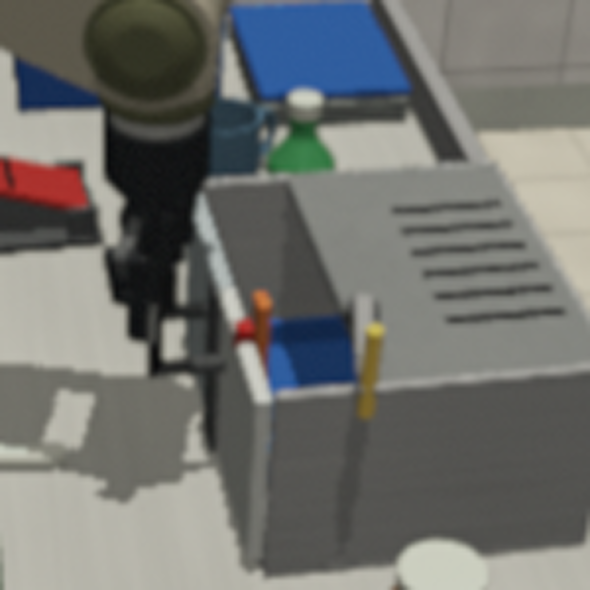

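View pics/w4.png

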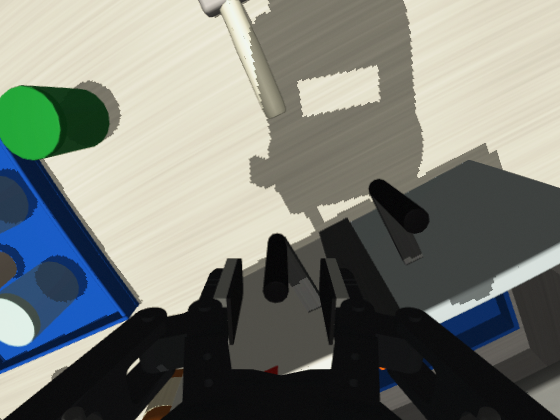

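The wrist view shows the right handle post between the pads at about (277,270). I'll close on it and work out the arc.

```bash
python3 -m pendant '[[[1,0,0,0,0],[1,0,0,0,0],[1,0,0,0,0],[1,0,0,0,0],[1,0,0,0,0]]]' 20
python3 - <<'E'
import numpy as np
from h import *
s=monitor.sense(); print(s['eef_pos'])
y=.037;O=np.array([768.8,-6.8])
R=np.array([[np.cos(y),-np.sin(y)],[np.sin(y),np.cos(y)]])
piv=O+R@[-131,-140]; r0=s['eef_pos'][:2]-piv; print(piv,np.hypot(*r0))
for t in np.arange(.1,1.5,.1):
    c,sn=np.cos(t),np.sin(t); print(round(t,2),(((np.array([[c,-sn],[sn,c]])@r0)-r0)/1000).round(3))
E
```

```text
time_s: 7.0
eef_pos: [580.8, -42.8, 136.5]
ee_rot: [0.003, 0.857, 0.516, -0.001]
force: [-8.4, -12.0, 7.6]
grip_width: 0.123
[580.81254804 -42.78412067 136.47615988]
[ 643.06847745 -151.55007508] 125.32291724191995
0.1 [-0.011 -0.007]
0.2 [-0.02  -0.015]
0.3 [-0.029 -0.023]
0.4 [-0.037 -0.033]
0.5 [-0.045 -0.043]
0.6 [-0.051 -0.054]
0.7 [-0.055 -0.066]
0.8 [-0.059 -0.078]
0.9 [-0.062 -0.09 ]
1.0 [-0.063 -0.102]
1.1 [-0.063 -0.115]
1.2 [-0.062 -0.127]
1.3 [-0.059 -0.14 ]
1.4 [-0.056 -0.152]
```

```bash
python3 -m pendant '[[[1,0,-0.003,0,0],[1,-0.011,-0.01,0,5],[1,-0.02,-0.018,0,10],[1,-0.029,-0.026,0,15],[1,-0.037,-0.036,0,20],[1,-0.045,-0.046,0,25],[1,-0.051,-0.057,0,30],[1,-0.055,-0.069,0,35],[1,-0.059,-0.081,0,40],[1,-0.062,-0.093,0,45],[1,-0.063,-0.105,0,50],[1,-0.063,-0.118,0,55],[1,-0.062,-0.13,0,60],[1,-0.059,-0.143,0,65],[1,-0.056,-0.155,0,68],[1,-0.056,-0.155,0,68],[1,-0.056,-0.155,0,68]]]' 20
python3 - <<'E'
from h import *
print(monitor.sense()['joints'].round(2))
cap('side','s5.png'); cap('top','t5.png')
E
```

```text
time_s: 8.7
eef_pos: [525.4, -196.2, 136.4]
ee_rot: [0.002, 0.422, 0.907, -0.001]
force: [-3.4, -1.4, 6.5]
grip_width: 0.122
[-0.57  0.45  1.49 -0.    1.19 -2.84]
```

View pics/s5.png

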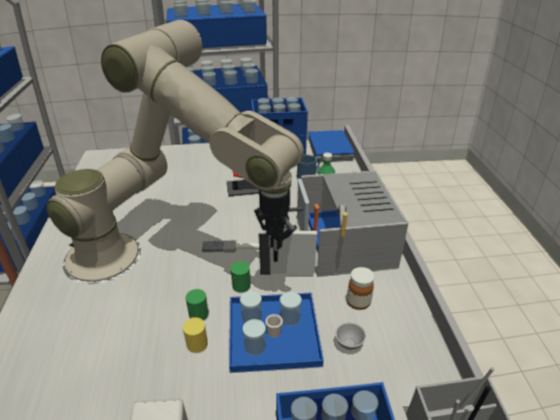

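View pics/t5.png

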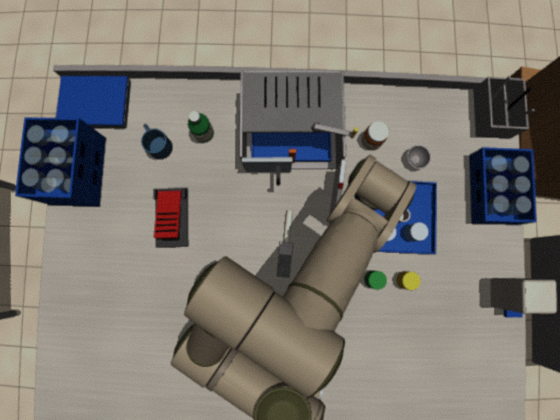

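```bash
python3 -m pendant '[[[0.1,0,0,0,0],[0.1,0,0,0,0],[0.1,0,0,0.04,0],[0.1,0,0,0.08,-4],[0.1,0.02,0.05,0.08,-10],[0.1,0.03,0.1,0.08,-18],[0.1,0.04,0.15,0.08,-26],[0.1,0.053,0.2,0.08,-34],[0.1,0.053,0.222,0.08,-38],[0.1,0.053,0.222,0.08,-38],[0.1,0.053,0.222,0.04,-38],[0.1,0.053,0.222,-0.003,-38],[0.1,0.053,0.222,-0.003,-38]]]' 20
python3 - <<'E'
from h import *
cap('side'); img=load('side')[0]
c=cv2.resize(img[130:280,250:400],(590,590),interpolation=cv2.INTER_CUBIC); cv2.imwrite('pics/s6c.png',c[:,:,::-1])
cap('wrist','w6.png')
E
```

```text
time_s: 10.1
eef_pos: [575.2, 26.9, 126.3]
ee_rot: [-0.004, 0.694, 0.72, -0.003]
force: [-0.5, -0.7, 0.3]
grip_width: 0.447
```

View pics/w6.png

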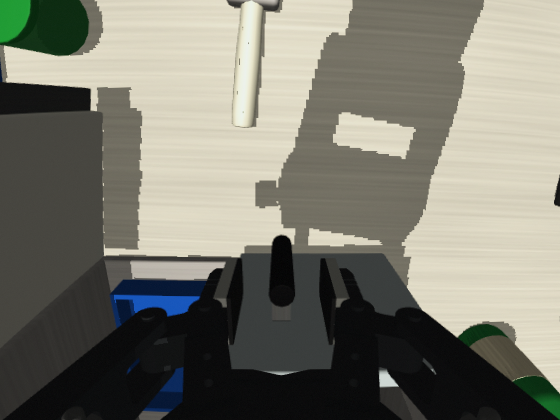

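The left handle is centred between the pads at (282,285), and the right leaf stands open on the left of the picture. Closing.

```bash
python3 -m pendant '[[[0.1,0.002,0,0.004,0],[1,0.002,0,0.004,0],[1,0.002,0,0.004,0],[1,0.002,0,0.004,0],[1,0.002,0,0.004,0],[1,0.002,0,0.004,0]]]' 20
python3 - <<'E'
import numpy as np
from h import *
s=monitor.sense(); print(s['eef_pos'])
y=.037;O=np.array([768.8,-6.8])
R=np.array([[np.cos(y),-np.sin(y)],[np.sin(y),np.cos(y)]])
piv=O+R@[-131,140]; r0=s['eef_pos'][:2]-piv; print(piv,np.hypot(*r0))
for t in np.arange(.1,1.5,.1):
    c,sn=np.cos(-t),np.sin(-t); print(round(t,2),(((np.array([[c,-sn],[sn,c]])@r0)-r0)/1000).round(3))
E
```

```text
time_s: 10.8
eef_pos: [580.8, 27.0, 136.6]
ee_rot: [0.001, 0.694, 0.72, 0.001]
force: [-0.6, 1.3, 6.9]
grip_width: 0.124
[580.75958908  27.02887934 136.5556375 ]
[632.71084109 128.25828678] 113.78192086973523
0.1 [-0.01   0.006]
0.2 [-0.019  0.012]
0.3 [-0.028  0.02 ]
0.4 [-0.035  0.028]
0.5 [-0.042  0.037]
0.6 [-0.048  0.047]
0.7 [-0.053  0.057]
0.8 [-0.057  0.068]
0.9 [-0.06   0.079]
1.0 [-0.061  0.09 ]
1.1 [-0.062  0.102]
1.2 [-0.061  0.113]
1.3 [-0.059  0.124]
1.4 [-0.057  0.135]
```

```bash
python3 -m pendant '[[[1,0,0,0,0],[1,-0.01,0.006,0,-5],[1,-0.019,0.012,0,-10],[1,-0.028,0.02,0,-15],[1,-0.035,0.028,0,-20],[1,-0.042,0.037,0,-25],[1,-0.048,0.047,0,-30],[1,-0.053,0.057,0,-35],[1,-0.057,0.068,0,-40],[1,-0.06,0.079,0,-45],[1,-0.062,0.09,0,-50],[1,-0.063,0.102,0,-55],[1,-0.063,0.113,0,-60],[1,-0.061,0.125,0,-65],[1,-0.058,0.137,0,-70],[1,-0.058,0.137,0,-70],[1,-0.058,0.137,0,-70]]]' 20
python3 - <<'E'
from h import *
print(monitor.sense()['joints'].round(2))
cap('side','s7.png'); cap('top','t7.png')
E
```

```text
time_s: 12.5
eef_pos: [524.0, 163.9, 136.6]
ee_rot: [0.001, 0.981, 0.192, 0.003]
force: [5.6, -2.4, 3.7]
grip_width: 0.124
[ 0.09  0.43  1.53 -0.    1.17 -0.3 ]
```

View pics/t7.png

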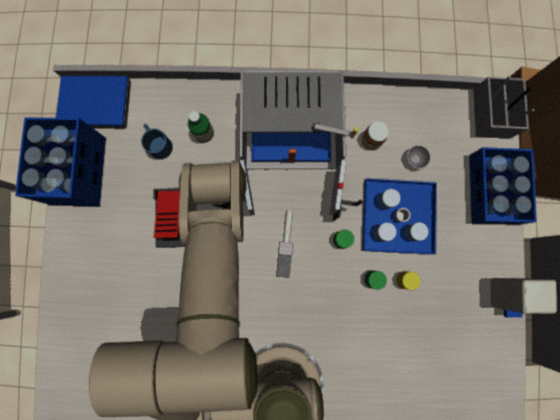

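View pics/s7.png

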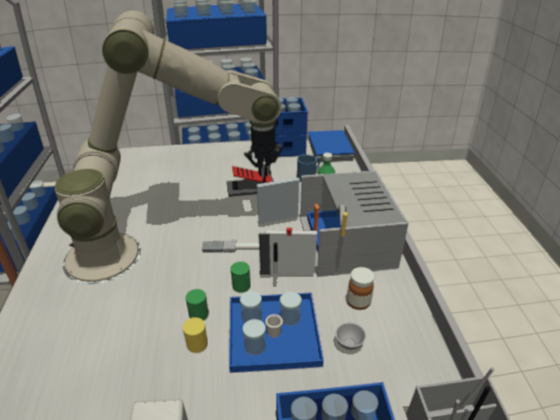

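Both leaves are open (top view, leaves at (247,185) and (340,190)). Next is the tray tab.

```bash
python3 -m pendant '[[[0.1,0,0,0,0],[0.1,0,0,0,0],[0.1,0,0,0.04,0],[0.1,0,0,0.08,8],[0.1,0.03,-0.035,0.08,16],[0.1,0.06,-0.07,0.08,24],[0.1,0.09,-0.11,0.08,32],[0.1,0.12,-0.15,0.08,40],[0.1,0.142,-0.175,0.08,48],[0.1,0.142,-0.175,0.08,56],[0.1,0.142,-0.175,0.08,64],[0.1,0.142,-0.175,0.04,70],[0.1,0.142,-0.175,0.0,70],[0.1,0.142,-0.175,-0.02,70],[0.1,0.142,-0.175,-0.02,70]]]' 20
python3 - <<'E'
from h import *
cap('side'); img=load('side')[0]
c=cv2.resize(img[130:280,250:400],(590,590),interpolation=cv2.INTER_CUBIC); cv2.imwrite('pics/s8c.png',c[:,:,::-1])
cap('wrist','w8.png')
E
```

```text
time_s: 14.1
eef_pos: [662.2, -10.6, 111.4]
ee_rot: [-0.003, 0.694, 0.72, -0.002]
force: [-0.4, -0.3, 0.5]
grip_width: 0.451
```

View pics/w8.png

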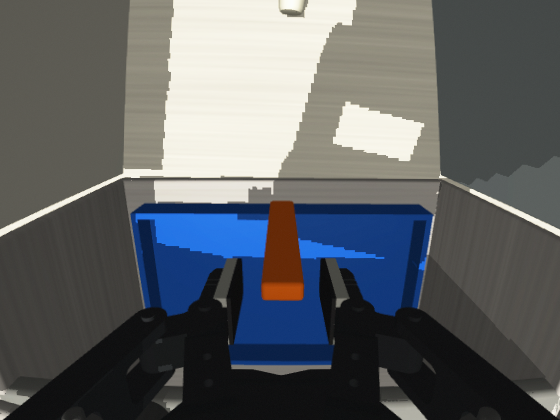

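The tab is centred between the pads at (283,290). I'll pinch it and pull.

```bash
python3 -m pendant '[[[1,0.002,0,0.003,0],[1,0.002,0,0.003,0],[1,0.002,0,0.003,0],[1,0.002,0,0.003,0],[1,0.002,0,0.003,0],[1,-0.01,0,0.003,0],[1,-0.022,-0.001,0.003,0],[1,-0.034,-0.001,0.003,0],[1,-0.046,-0.002,0.003,0],[1,-0.058,-0.002,0.003,0],[1,-0.07,-0.003,0.003,0],[1,-0.082,-0.003,0.003,0],[1,-0.094,-0.003,0.003,0],[1,-0.104,-0.004,0.003,0],[1,-0.114,-0.004,0.003,0],[1,-0.122,-0.005,0.003,0],[1,-0.127,-0.005,0.003,0],[1,-0.127,-0.005,0.003,0],[1,-0.127,-0.005,0.003,0]]]' 40
python3 - <<'E'
from h import *
cap('top','t9.png');cap('wrist','w9.png');
E
```

```text
time_s: 16.1
eef_pos: [537.9, -14.6, 120.4]
ee_rot: [0.001, 0.694, 0.72, 0.002]
force: [-1.7, 9.4, 10.2]
grip_width: 0.211
```

View pics/t9.png

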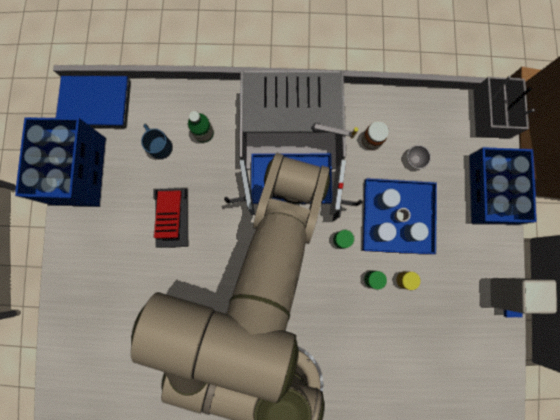

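View pics/w9.png

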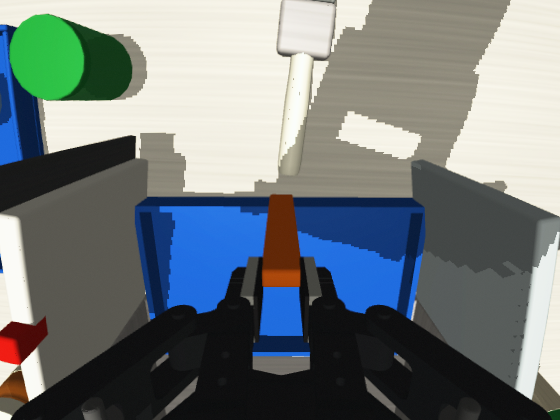

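The tray is out about 127 mm, with its tab at x≈538. I'll release it and look at the rack with the wrist camera.

```bash
python3 -m pendant '[[[0,0,0,0,0],[0,0,0,0,0],[0,0,0,0.05,0],[-0.4,0,0,0.1,-8],[-0.4,0,0,0.15,-16],[-0.4,-0.01,-0.05,0.2,-24],[-0.4,-0.028,-0.1,0.21,-32],[-0.4,-0.028,-0.15,0.21,-40],[-0.4,-0.028,-0.2,0.21,-48],[-0.4,-0.028,-0.235,0.21,-56],[-0.4,-0.028,-0.235,0.21,-64],[-0.4,-0.028,-0.235,0.21,-72],[-0.4,-0.028,-0.235,0.21,-80],[-0.4,-0.028,-0.235,0.21,-88],[-0.4,-0.028,-0.235,0.21,-90],[-0.4,-0.028,-0.235,0.21,-90],[-0.4,-0.028,-0.235,0.21,-90],[-0.4,-0.028,-0.235,0.21,-90]]]' 40
cat > gl.py <<'E'
from h import *
import sys
img,d=cap('wrist',sys.argv[1]); _,_,p,q=load('wrist'); C=cam('wrist',p,q)
print(p.round(1))
v,u=np.mgrid[0:420,0:560]; P=depth_pts(C,np.c_[u.ravel(),v.ravel()],d.ravel()).reshape(420,560,3)
Z=P[...,2]; zlo,zhi=map(float,sys.argv[2:4])
hsv=cv2.cvtColor(img,cv2.COLOR_RGB2HSV)
m=((Z>zlo)&(Z<zhi)&(d>120)&(hsv[...,1]<80)).astype(np.uint8)
n,l,st,ce=cv2.connectedComponentsWithStats(cv2.morphologyEx(m,cv2.MORPH_OPEN,np.ones((3,3))))
for i in range(1,n):
    if st[i,4]>150:
        cs,_=cv2.findContours((l==i).astype(np.uint8),cv2.RETR_EXTERNAL,cv2.CHAIN_APPROX_NONE)
        w=on_z(C,max(cs,key=len).reshape(-1,2).astype(float),float(np.median(Z[l==i])))[:,:2].astype(np.float32)
        (x,y),r=cv2.minEnclosingCircle(w)
        print(ce[i].round(0),st[i,4],'centroid',P[l==i].mean(0).round(1),'circle',round(x,1),round(y,1),'r',round(r,1), 'zmed',np.median(Z[l==i]).round(1))
E
python3 gl.py w10.png 71 83
python3 - <<'E'
from h import *
img,d,p,q=load('wrist'); C=cam('wrist',p,q)
print(monitor.sense()['joints'].round(2))
E
```

```text
time_s: 18.0
eef_pos: [509.0, -251.1, 328.0]
ee_rot: [0.0, 1.0, 0.019, 0.0]
force: [-0.6, -0.1, -0.3]
grip_width: 0.704
[ 509.  -251.1  328. ]
[239. 195.] 1156 centroid [ 454.7 -287.2   76.8] circle 454.5 -287.4 r 26.8 zmed 76.9
[311. 207.] 1120 centroid [ 552.7 -299.9   76.9] circle 552.8 -300.1 r 26.8 zmed 76.9
[242. 259.] 974 centroid [ 457.6 -381.4   76.7] circle 457.4 -381.5 r 27.7 zmed 76.8
[-0.66  0.36  1.13 -0.    1.65 -0.7 ]
```

View pics/w10.png

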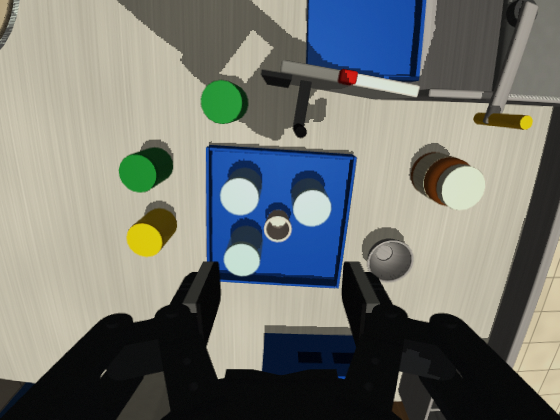

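The wrist view shows the three glass tops at (239,195), (311,207) and (242,259), with the cup at (278,229). They sit at z 77 as expected. I'll grasp glass A at about (555,-300).

```bash
python3 -m pendant '[[[-1,0.03,-0.03,-0.05,0],[-1,0.046,-0.049,-0.1,0],[-1,0.046,-0.049,-0.15,0],[-1,0.046,-0.049,-0.19,0],[-1,0.046,-0.049,-0.22,0],[-1,0.046,-0.049,-0.25,0],[-1,0.046,-0.049,-0.27,0],[-1,0.046,-0.049,-0.286,0],[-1,0.046,-0.049,-0.286,0],[-1,0.046,-0.049,-0.286,0]]]' 30
python3 -m pendant '[[[-0.2,0,0,0,0],[1,0,0,0,0],[1,0,0,0,0],[1,0,0,0,0],[1,0,0,0,0],[1,0,0,0,0]]]' 30
python3 - <<'E'
from h import *
cap('side','s11.png');cap('wrist','w11.png');
E
```

```text
time_s: 19.05
eef_pos: [555.2, -300.2, 42.5]
ee_rot: [0.0, 1.0, 0.019, 0.0]
force: [-1.0, -0.6, 0.5]
grip_width: 1.0
time_s: 19.65
eef_pos: [555.3, -300.5, 43.2]
ee_rot: [0.001, 1.0, 0.019, 0.001]
force: [-2.0, -0.1, 6.3]
grip_width: 0.615
```

View pics/w11.png

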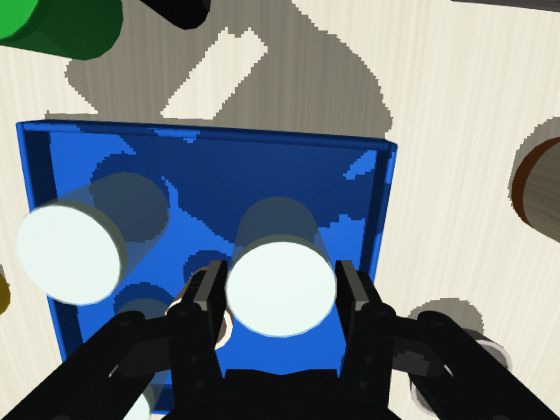

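```bash
python3 -m pendant '[[[1,0,0,0.02,0],[1,0,0,0.05,0],[1,0,0,0.09,0],[1,0,0,0.13,0],[1,0,0,0.17,0],[1,0.01,0.03,0.19,0],[1,0.02,0.07,0.19,0],[1,0.03,0.11,0.19,0],[1,0.04,0.15,0.19,0],[1,0.05,0.19,0.19,0],[1,0.056,0.23,0.19,0],[1,0.056,0.27,0.19,0],[1,0.056,0.31,0.19,0],[1,0.056,0.345,0.19,0],[1,0.056,0.356,0.19,0],[1,0.056,0.356,0.18,0],[1,0.056,0.356,0.15,0],[1,0.056,0.356,0.12,0],[1,0.056,0.356,0.1,0],[1,0.056,0.356,0.1,0]]]' 30
python3 - <<'E'
from h import *
cap('wrist','w12.png');cap('side','s12.png')
E
```

```text
time_s: 21.75
eef_pos: [609.4, 54.5, 138.3]
ee_rot: [-0.0, 1.0, 0.018, -0.003]
force: [-1.1, 0.1, -1.1]
grip_width: 0.616
```

View pics/w12.png

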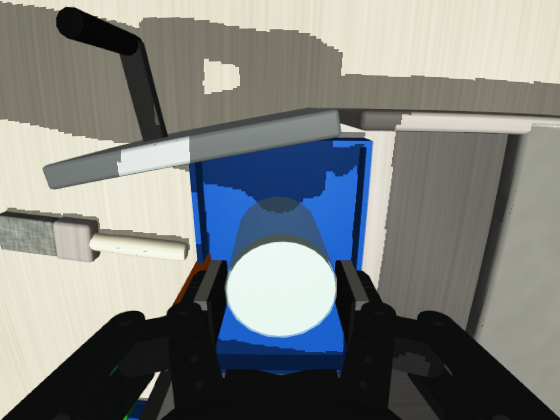

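View pics/s12.png

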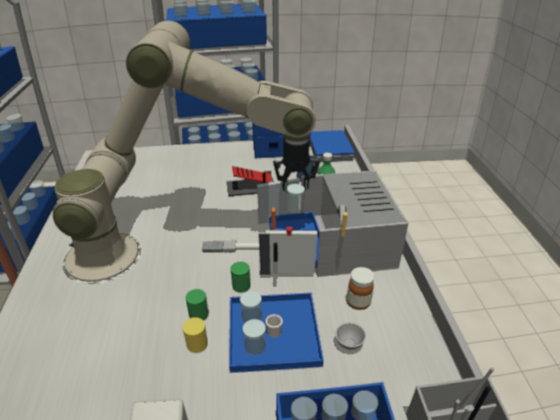

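The glass is held squarely over the left third of the tray, at (282,290), with the leaf clear. Lowering.

```bash
python3 -m pendant '[[[1,0,0,-0.02,0],[1,0,0,-0.04,0],[1,0,0,-0.055,0],[1,0,0,-0.065,0],[1,0,0,-0.074,0],[1,0,0,-0.08,0],[1,0,0,-0.083,0],[1,0,0,-0.083,0],[1,0,0,-0.083,0],[1,0,0,-0.083,0]]]' 30
```

```text
time_s: 22.85
eef_pos: [611.3, 56.0, 59.4]
ee_rot: [0.0, 1.0, 0.019, 0.0]
force: [0.0, -0.5, -0.0]
grip_width: 0.618
```

```bash
python3 -m pendant '[[[1,0,0,-0.0015,0],[1,0,0,-0.0015,0],[0.2,0,0,-0.0015,0],[-0.5,0,0,-0.0015,0],[-0.55,0,0,-0.0015,0],[-0.55,0,0,-0.0015,0]]]' 30
python3 -m pendant '[[[-0.55,0,0,0.02,0],[-0.55,0,0,0.05,0],[-0.55,0,0,0.09,0],[-0.55,0,0,0.13,0],[-0.55,0,0,0.17,0],[-0.55,-0.02,-0.04,0.21,0],[-0.55,-0.04,-0.09,0.25,0],[-0.55,-0.06,-0.14,0.27,0],[-0.55,-0.08,-0.19,0.27,0],[-0.55,-0.1,-0.24,0.27,0],[-0.55,-0.102,-0.29,0.27,0],[-0.55,-0.102,-0.307,0.27,0],[-0.55,-0.102,-0.307,0.27,0],[-0.55,-0.102,-0.307,0.27,0],[-0.55,-0.102,-0.307,0.27,0]]]' 30
python3 gl.py w13.png 71 83;python3 -c "
from h import *
cap('side','s13.png')"
```

```text
time_s: 23.45
eef_pos: [611.1, 55.9, 57.6]
ee_rot: [0.0, 1.0, 0.019, 0.0]
force: [0.0, 0.1, -0.4]
grip_width: 0.772
time_s: 24.95
eef_pos: [509.3, -250.0, 327.6]
ee_rot: [-0.0, 1.0, 0.019, 0.0]
force: [-0.3, 0.2, -0.5]
grip_width: 0.773
[ 509.3 -250.   327.6]
[239. 196.] 1153 centroid [ 454.6 -287.5   76.9] circle 455.1 -287.8 r 26.8 zmed 76.9
[241. 259.] 971 centroid [ 457.8 -381.4   76.8] circle 456.7 -381.4 r 27.8 zmed 76.9
[418. 399.] 157 centroid [ 770.1 -650.2   76.9] circle 769.3 -652.0 r 49.8 zmed 76.8
```

View pics/w13.png

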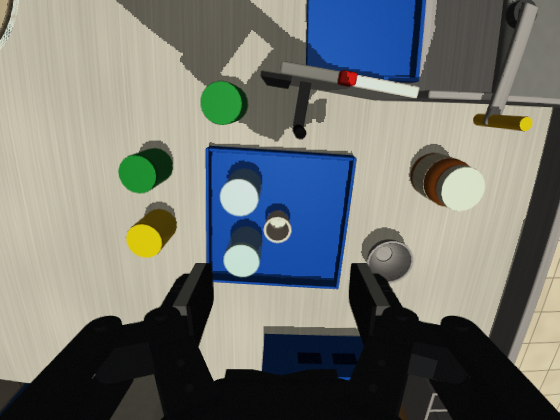

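View pics/s13.png

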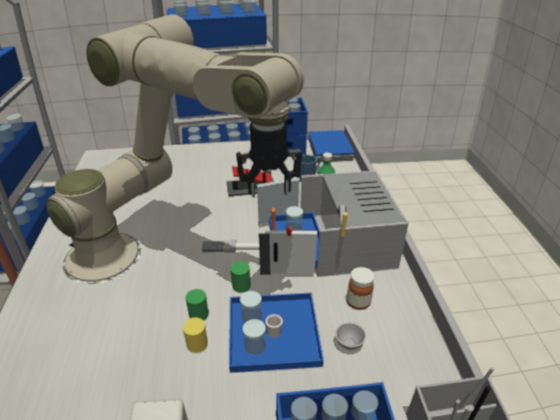

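Glass A stands in the tray. B and C are unmoved, at (239,196) and (241,259). Now glass B.

```bash
python3 -m pendant '[[[-1,-0.03,-0.02,-0.05,0],[-1,-0.054,-0.038,-0.1,0],[-1,-0.054,-0.038,-0.15,0],[-1,-0.054,-0.038,-0.19,0],[-1,-0.054,-0.038,-0.22,0],[-1,-0.054,-0.038,-0.25,0],[-1,-0.054,-0.038,-0.27,0],[-1,-0.054,-0.038,-0.2855,0],[-1,-0.054,-0.038,-0.2855,0],[-1,-0.054,-0.038,-0.2855,0],[-0.2,-0.054,-0.038,-0.2855,0],[1,-0.054,-0.038,-0.2855,0],[1,-0.054,-0.038,-0.2855,0],[1,-0.054,-0.038,-0.2855,0],[1,-0.054,-0.038,-0.2855,0],[1,-0.054,-0.038,-0.2855,0]]]' 30
python3 - <<'E'
from h import *
cap('wrist','w14.png')
E
```

```text
time_s: 26.65
eef_pos: [455.4, -289.4, 43.0]
ee_rot: [0.001, 1.0, 0.019, 0.001]
force: [-1.6, 1.5, 6.1]
grip_width: 0.617
```

View pics/w14.png

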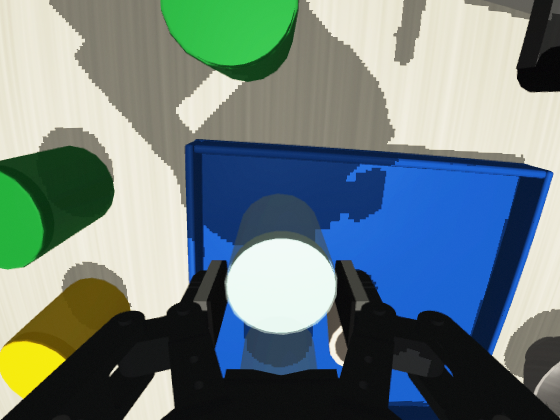

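```bash
python3 -m pendant '[[[1,0,0,0.02,0],[1,0,0,0.05,0],[1,0,0,0.09,0],[1,0,0,0.13,0],[1,0,0,0.17,0],[1,0.02,0.03,0.19,0],[1,0.045,0.07,0.19,0],[1,0.07,0.11,0.19,0],[1,0.095,0.15,0.19,0],[1,0.12,0.19,0.19,0],[1,0.145,0.23,0.19,0],[1,0.155,0.265,0.19,0],[1,0.16,0.276,0.19,0],[1,0.16,0.276,0.19,0],[1,0.16,0.276,0.18,0],[1,0.16,0.276,0.15,0],[1,0.16,0.276,0.12,0],[1,0.16,0.276,0.1,0],[1,0.16,0.276,0.1,0],[1,0.16,0.276,0.1,0]]]' 30
python3 - <<'E'
from h import *
cap('wrist','w15.png')
E
```

```text
time_s: 28.7
eef_pos: [614.9, -14.2, 142.4]
ee_rot: [0.0, 1.0, 0.018, 0.0]
force: [-0.1, -0.9, -1.2]
grip_width: 0.607
```

View pics/w15.png

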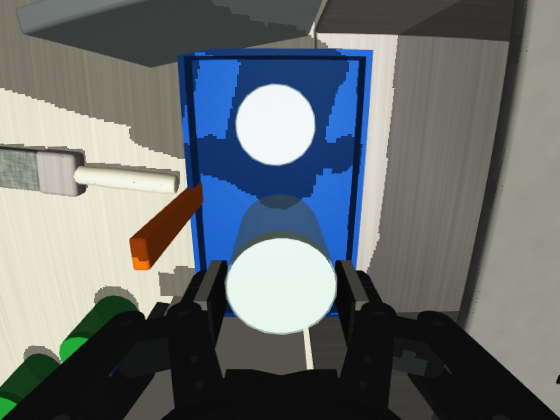

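```bash
python3 -m pendant '[[[1,0,0.001,-0.02,0],[1,0,0.001,-0.04,0],[1,0,0.001,-0.055,0],[1,0,0.001,-0.065,0],[1,0,0.001,-0.074,0],[1,0,0.001,-0.08,0],[1,0,0.001,-0.083,0],[1,0,0.001,-0.083,0],[1,0,0.001,-0.083,0],[1,0,0.001,-0.0845,0],[1,0,0.001,-0.0845,0],[1,0,0.001,-0.0845,0]]]' 30
python3 -m pendant '[[[0.2,0,0,0,0],[-0.5,0,0,0,0],[-0.55,0,0,0,0],[-0.55,0,0,0,0],[-0.55,0,0,0.02,0],[-0.55,0,0,0.05,0],[-0.55,0,0,0.09,0],[-0.55,0,0,0.13,0],[-0.55,0,0,0.17,0],[-0.55,-0.02,-0.04,0.21,0],[-0.55,-0.04,-0.09,0.25,0],[-0.55,-0.06,-0.14,0.27,0],[-0.55,-0.08,-0.19,0.27,0],[-0.55,-0.105,-0.237,0.27,0],[-0.55,-0.105,-0.237,0.27,0],[-0.55,-0.105,-0.237,0.27,0],[-0.55,-0.105,-0.237,0.27,0]]]' 30
python3 gl.py w16.png 71 83;python3 -c "
from h import *
cap('side','s16.png')"
```

```text
time_s: 29.95
eef_pos: [615.0, -12.0, 57.5]
ee_rot: [0.0, 1.0, 0.019, 0.0]
force: [-0.1, 0.3, -1.4]
grip_width: 0.613
time_s: 31.65
eef_pos: [509.8, -249.3, 327.5]
ee_rot: [-0.0, 1.0, 0.018, 0.0]
force: [0.1, 0.5, -1.5]
grip_width: 0.773
[ 509.8 -249.3  327.5]
[241. 260.] 969 centroid [ 457.7 -381.3   76.7] circle 457.9 -381.7 r 27.8 zmed 76.8
[419. 398.] 169 centroid [ 770.  -646.5   77.2] circle 770.1 -649.9 r 50.9 zmed 77.4
```

View pics/s16.png

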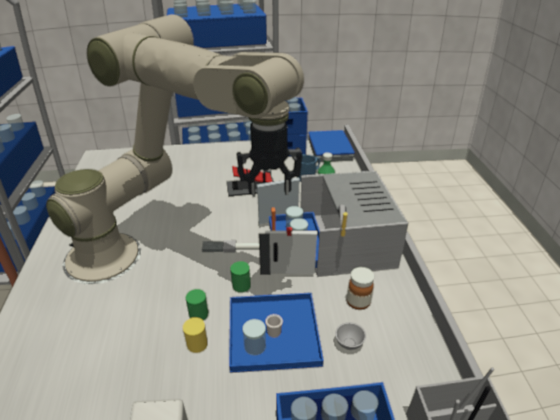

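View pics/w16.png

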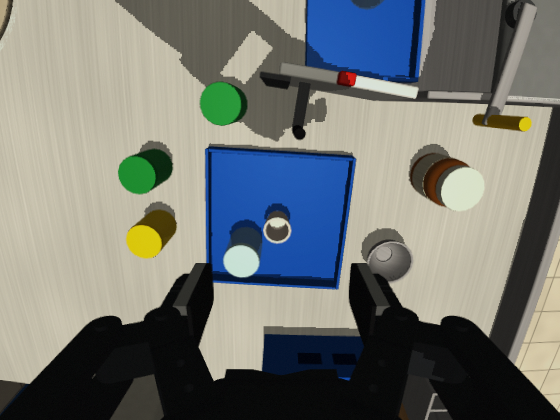

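Two glasses are now in the tray. C is still at (241,260), about (458,-381.5).

```bash
python3 -m pendant '[[[-1,-0.015,-0.035,-0.03,0],[-1,-0.03,-0.07,-0.06,0],[-1,-0.045,-0.11,-0.1,0],[-1,-0.052,-0.132,-0.14,0],[-1,-0.052,-0.132,-0.18,0],[-1,-0.052,-0.132,-0.22,0],[-1,-0.052,-0.132,-0.25,0],[-1,-0.052,-0.132,-0.27,0],[-1,-0.052,-0.132,-0.285,0],[-1,-0.052,-0.132,-0.285,0],[-1,-0.052,-0.132,-0.285,0],[-0.2,-0.052,-0.132,-0.285,0],[1,-0.052,-0.132,-0.285,0],[1,-0.052,-0.132,-0.285,0],[1,-0.052,-0.132,-0.285,0],[1,-0.052,-0.132,-0.285,0],[1,-0.052,-0.132,-0.285,0]]]' 30
python3 - <<'E'
from h import *
cap('wrist','w17.png')
E
```

```text
time_s: 33.45
eef_pos: [458.3, -381.5, 43.6]
ee_rot: [0.001, 1.0, 0.019, 0.001]
force: [-1.7, -0.1, 6.8]
grip_width: 0.615
```

View pics/w17.png

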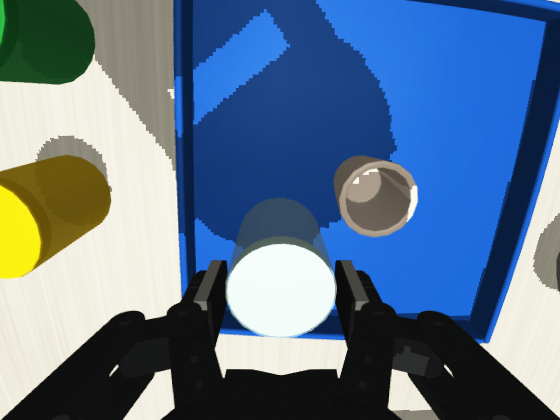

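```bash
python3 -m pendant '[[[1,0,0,0.02,0],[1,0,0,0.05,0],[1,0,0,0.09,0],[1,0,0,0.13,0],[1,0,0,0.17,0],[1,0.02,0.03,0.19,0],[1,0.04,0.07,0.19,0],[1,0.06,0.11,0.19,0],[1,0.08,0.15,0.19,0],[1,0.1,0.19,0.19,0],[1,0.12,0.23,0.19,0],[1,0.14,0.27,0.19,0],[1,0.157,0.301,0.19,0],[1,0.157,0.301,0.19,0],[1,0.157,0.301,0.18,0],[1,0.157,0.301,0.15,0],[1,0.157,0.301,0.12,0],[1,0.157,0.301,0.1,0],[1,0.157,0.301,0.1,0],[1,0.157,0.301,0.1,0]]]' 30
python3 - <<'E'
from h import *
cap('wrist','w18.png')
E
```

```text
time_s: 35.5
eef_pos: [614.9, -80.9, 142.8]
ee_rot: [0.0, 1.0, 0.018, 0.0]
force: [0.1, -0.5, -1.3]
grip_width: 0.615
```

View pics/w18.png

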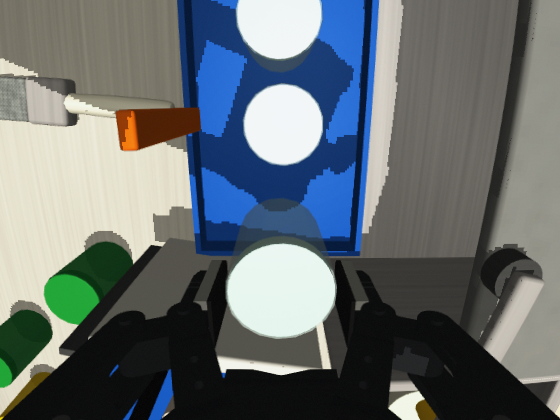

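```bash
python3 -m pendant '[[[1,0,0,-0.02,0],[1,0,0,-0.04,0],[1,0,0,-0.055,0],[1,0,0,-0.065,0],[1,0,0,-0.074,0],[1,0,0,-0.08,0],[1,0,0,-0.083,0],[1,0,0,-0.083,0],[1,0,0,-0.083,0],[1,0,0,-0.0845,0],[1,0,0,-0.0845,0],[1,0,0,-0.0845,0]]]' 30
python3 -m pendant '[[[0.2,0,0,0,0],[-0.5,0,0,0,0],[-0.55,0,0,0,0],[-0.55,0,0,0,0],[-0.55,0,0,0.02,0],[-0.55,0,0,0.05,0],[-0.55,0,0,0.09,0],[-0.55,0,0,0.13,0],[-0.55,0,0,0.17,0],[-0.2,-0.02,0.02,0.21,0],[0.1,-0.04,0.04,0.25,0],[0.1,-0.06,0.06,0.25,0],[0.1,-0.07,0.08,0.25,0],[0.1,-0.07,0.08,0.25,0],[0.1,-0.07,0.08,0.25,0]]]' 30
python3 gl.py w19.png 80 100;python3 -c "
from h import *
cap('side','s19.png')"
```

```text
time_s: 36.75
eef_pos: [615.1, -80.0, 58.0]
ee_rot: [0.0, 1.0, 0.019, 0.0]
force: [-0.7, 0.2, -2.5]
grip_width: 0.611
time_s: 38.25
eef_pos: [545.1, -0.1, 308.0]
ee_rot: [0.0, 1.0, 0.019, 0.0]
force: [0.8, -0.1, 0.6]
grip_width: 0.451
[ 5.451e+02 -1.000e-01  3.080e+02]
[337. 131.] 1589 centroid [608.2  55.2  91.2] circle 608.0 54.8 r 26.3 zmed 91.2
[336. 186.] 1394 centroid [613.  -10.5  91. ] circle 613.0 -10.6 r 26.7 zmed 91.0
[319. 243.] 1177 centroid [598.3 -87.   91.1] circle 598.2 -88.2 r 27.5 zmed 91.2
[283. 273.] 510 centroid [ 553.1 -132.2   90.1] circle 553.6 -132.3 r 49.2 zmed 90.1
[392. 283.] 508 centroid [ 704.5 -144.2   90.1] circle 705.5 -143.1 r 50.8 zmed 90.0
```

View pics/w19.png

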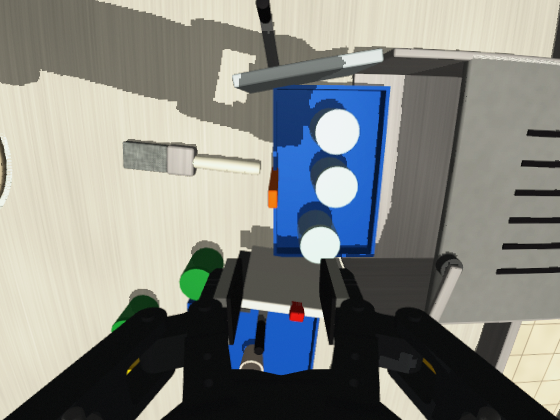

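View pics/s19.png

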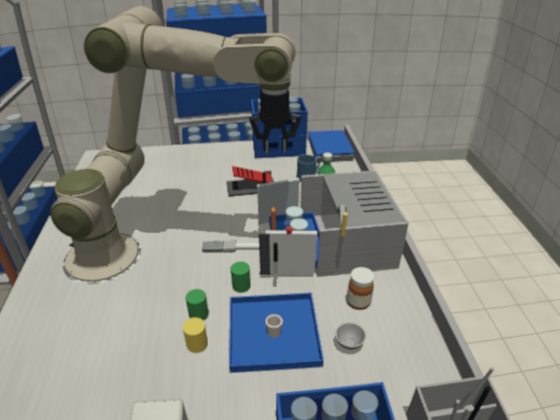

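All three glasses stand upright on the tray, with tops at z 91. The third was knocked about 18 mm, to (598,-88), but is still well inside. The cup is still in the rack. I'll re-grip the tab and push the tray home.

```bash
python3 -m pendant '[[[0.1,-0.007,-0.0145,0,8],[0.1,-0.007,-0.0145,0,16],[0.1,-0.007,-0.0145,0,24],[0.1,-0.007,-0.0145,0,32],[0.1,-0.007,-0.0145,0,40],[0.1,-0.007,-0.0145,0,48],[0.1,-0.007,-0.0145,0,56],[0.1,-0.007,-0.0145,0,64],[0.1,-0.007,-0.0145,0,72],[0.1,-0.007,-0.0145,0,80],[0.1,-0.007,-0.0145,0,88],[0.1,-0.007,-0.0145,-0.04,90],[0.1,-0.007,-0.0145,-0.08,90],[0.1,-0.007,-0.0145,-0.12,90],[0.1,-0.007,-0.0145,-0.16,90],[0.1,-0.007,-0.0145,-0.18,90],[0.1,-0.007,-0.0145,-0.19,90],[0.1,-0.007,-0.0145,-0.19,90]]]' 40
python3 gl.py w20.png 80 100
```

```text
time_s: 40.15
eef_pos: [537.9, -15.0, 117.0]
ee_rot: [-0.001, 0.694, 0.72, -0.001]
force: [0.7, -0.2, -0.3]
grip_width: 0.453
[537.9 -15.  117. ]
[ 98. 234.] 2997 centroid [ 544.1 -134.    90.4] circle 556.0 -138.9 r 72.1 zmed 90.4
[457. 251.] 2383 centroid [546.9 106.4  90.3] circle 556.4 109.2 r 63.1 zmed 90.2
[167. 294.] 1958 centroid [584.7 -91.   90.5] circle 589.9 -91.8 r 27.1 zmed 91.1
[381. 303.] 538 centroid [586.4  59.1  90.1] circle 586.2 57.4 r 15.3 zmed 90.9
[279. 328.] 3690 centroid [609.9 -11.9  91. ] circle 610.9 -12.2 r 29.0 zmed 91.3
[  7. 408.] 197 centroid [ 716.7 -253.7   91.4] circle 720.1 -253.5 r 15.6 zmed 91.0
```

View pics/w20.png

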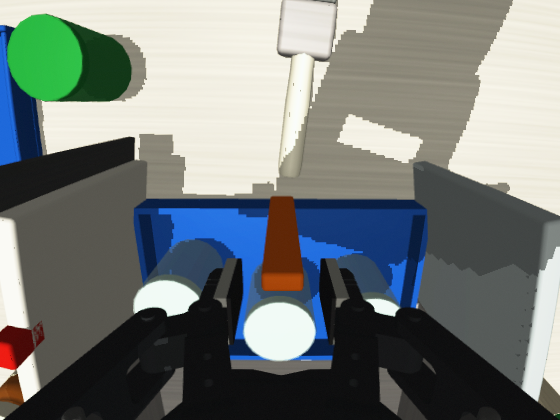

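```bash
python3 -m pendant '[[[1,0,0,0.002,0],[1,0,0,0.002,0],[1,0,0,0.002,0],[1,0,0,0.002,0],[1,0,0,0.002,0],[1,0.002,0,0.002,0],[1,0.006,0,0.002,0],[1,0.012,0,0.002,0],[1,0.018,0.001,0.002,0],[1,0.024,0.001,0.002,0],[1,0.03,0.001,0.002,0],[1,0.036,0.001,0.002,0],[1,0.042,0.002,0.002,0],[1,0.048,0.002,0.002,0],[1,0.054,0.002,0.002,0],[1,0.06,0.002,0.002,0],[1,0.064,0.002,0.002,0],[1,0.066,0.002,0.002,0]]]' 40
python3 -m pendant '[[[1,0.002,0,0,0],[1,0.007,0,0,0],[1,0.013,0,0,0],[1,0.019,0.001,0,0],[1,0.025,0.001,0,0],[1,0.031,0.001,0,0],[1,0.037,0.001,0,0],[1,0.043,0.002,0,0],[1,0.048,0.002,0,0],[1,0.053,0.002,0,0],[1,0.057,0.002,0,0],[1,0.06,0.002,0,0],[1,0.062,0.002,0,0],[1,0.063,0.002,0,0],[1,0.063,0.002,0,0],[1,0.063,0.002,0,0]]]' 40
python3 gl.py w21.png 80 100; python3 -c "
from h import *
cap('side','s21.png')"
```

```text
time_s: 42.0
eef_pos: [604.9, -12.2, 121.7]
ee_rot: [0.001, 0.694, 0.72, 0.001]
force: [-2.6, 2.2, 5.9]
grip_width: 0.209
time_s: 43.6
eef_pos: [667.8, -10.1, 121.7]
ee_rot: [0.001, 0.694, 0.72, 0.001]
force: [0.2, 2.4, 4.0]
grip_width: 0.208
[667.8 -10.1 121.7]
[73. 91.] 3581 centroid [ 582.6 -136.1   90.2] circle 587.1 -136.5 r 56.2 zmed 90.5
[487.  93.] 3603 centroid [574.5 111.9  90.3] circle 578.8 113.2 r 57.6 zmed 90.5
[ 88. 270.] 2740 centroid [ 703.6 -144.4   90.1] circle 710.6 -146.2 r 65.4 zmed 90.2
[473. 270.] 2728 centroid [693.9 129.5  90.3] circle 700.9 130.1 r 63.9 zmed 90.2
[169. 293.] 2571 centroid [717.8 -86.8  90.6] circle 724.2 -86.5 r 28.5 zmed 91.0
[369. 299.] 999 centroid [717.2  56.8  89.9] circle 721.6 59.3 r 23.8 zmed 90.9
[280. 323.] 2482 centroid [739.8  -6.3  91. ] circle 739.7 -8.0 r 28.8 zmed 91.3
```

View pics/w21.png

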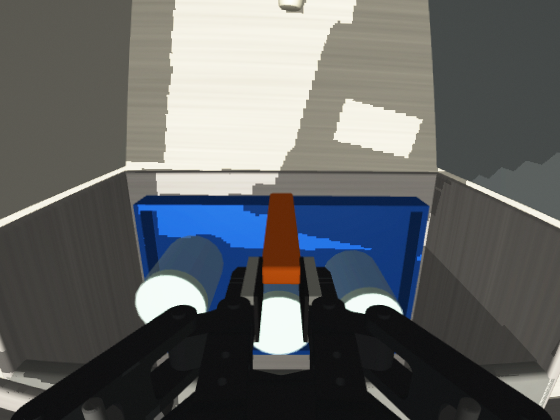

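```bash
python3 -m pendant '[[[1,0.001,0,0,0],[1,0.002,0,0,0],[1,0.003,0,0,0],[1,0.003,0,0,0],[1,0.003,0,0,0]]]'; python3 -m pendant '[[[1,0.001,0,0,0],[1,0.002,0,0,0],[1,0.003,0,0,0],[1,0.003,0,0,0],[1,0.003,0,0,0]]]'
```

```text
time_s: 44.2
eef_pos: [667.8, -10.1, 121.6]
ee_rot: [-0.002, 0.694, 0.72, -0.002]
force: [-17.4, 2.2, 13.7]
grip_width: 0.215
time_s: 44.7
eef_pos: [667.9, -10.1, 121.6]
ee_rot: [-0.005, 0.694, 0.72, -0.005]
force: [-34.3, 1.3, 20.6]
grip_width: 0.212
```

The tray is against its stop: force rises with no motion, at tab x 667.8. I'll release and go to the left leaf handle.

```bash
python3 -m pendant '[[[1,-0.006,0,0,0],[0.5,-0.006,0,0,0],[0.1,-0.006,0,0,0],[0.1,-0.006,0,0.04,0],[0.1,-0.006,0,0.08,0],[0.1,-0.006,0,0.12,-6],[0.1,-0.03,0.03,0.12,-14],[0.1,-0.06,0.065,0.12,-22],[0.1,-0.09,0.1,0.12,-30],[0.1,-0.12,0.135,0.12,-38],[0.1,-0.15,0.174,0.12,-46],[0.1,-0.15,0.174,0.12,-54],[0.1,-0.15,0.174,0.12,-62],[0.1,-0.15,0.174,0.08,-70],[0.1,-0.15,0.174,0.04,-70],[0.1,-0.15,0.174,0.014,-70],[0.1,-0.15,0.174,0.014,-70],[0.1,-0.15,0.174,0.014,-70]]]' 20
python3 - <<'E'
from h import *
cap('wrist','w22.png');cap('top','t22.png')
E
```

```text
time_s: 46.5
eef_pos: [523.7, 163.5, 134.9]
ee_rot: [0.0, 0.981, 0.192, 0.001]
force: [-0.4, 1.0, 0.1]
grip_width: 0.445
```

View pics/w22.png

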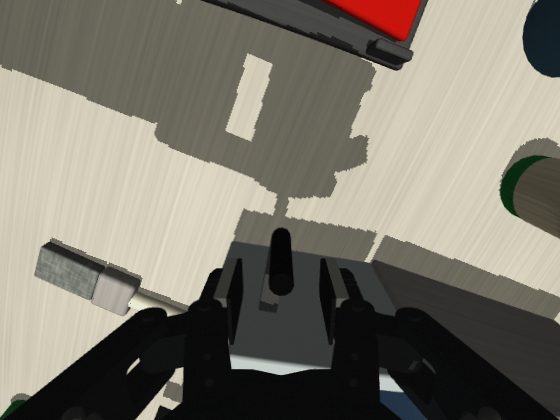

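View pics/t22.png

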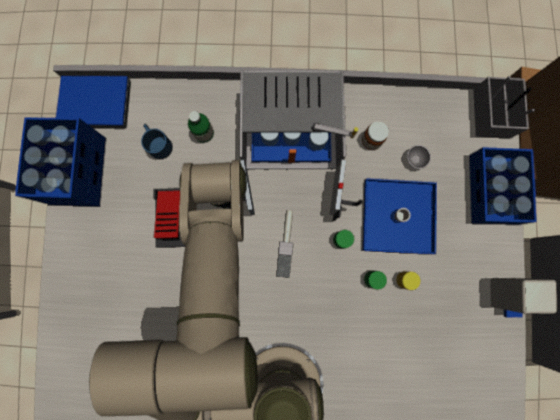

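The handle is between the pads at (281,265). I'll grip it and swing the left leaf shut.

```bash
python3 -m pendant '[[[1,0,0,0,0],[1,0,0,0,0],[1,0,0,0,0],[1,0,0,0,0],[1,-0.003,-0.012,0,5],[1,-0.005,-0.024,0,10],[1,-0.005,-0.035,0,15],[1,-0.004,-0.047,0,20],[1,-0.002,-0.058,0,25],[1,0.001,-0.069,0,30],[1,0.005,-0.08,0,35],[1,0.01,-0.09,0,40],[1,0.016,-0.1,0,45],[1,0.023,-0.109,0,50],[1,0.03,-0.117,0,55],[1,0.039,-0.125,0,60],[1,0.048,-0.131,0,65],[1,0.056,-0.137,0,70],[1,0.059,-0.138,0,70],[1,0.06,-0.138,0,70]]]' 20
python3 -m pendant '[[[1,0.001,0,0,0],[1,0.002,0,0,0],[1,0.003,0,0,0],[1,0.003,0,0,0]]]'
python3 - <<'E'
from h import *
cap('top','t23.png');cap('wrist','w23.png')
E
```

```text
time_s: 48.6
eef_pos: [581.1, 27.0, 134.6]
ee_rot: [-0.003, 0.694, 0.72, -0.001]
force: [-16.1, 6.1, 14.7]
grip_width: 0.123
time_s: 49.0
eef_pos: [582.5, 27.0, 134.2]
ee_rot: [-0.004, 0.693, 0.72, -0.002]
force: [-20.9, 5.8, 14.2]
grip_width: 0.126
```

View pics/w23.png

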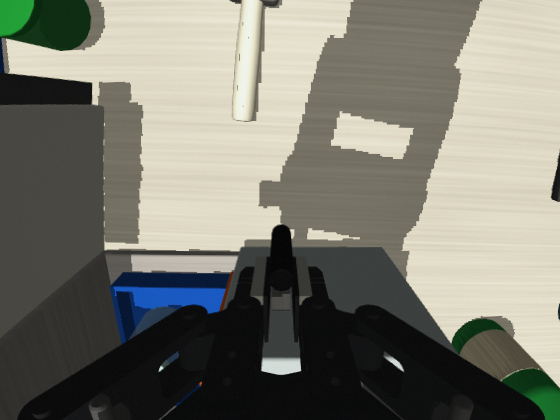

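View pics/t23.png

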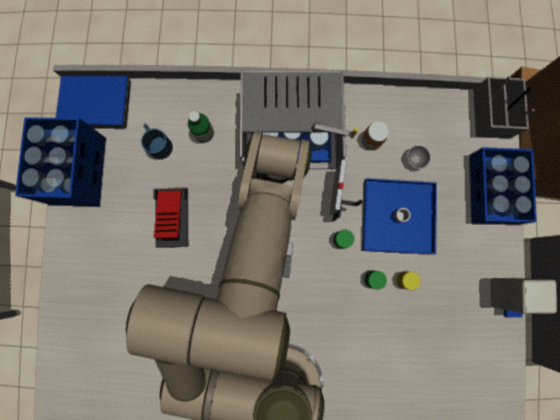

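```bash
python3 -m pendant '[[[1,-0.005,0,0,0],[0.5,-0.005,0,0,0],[0.1,-0.005,0,0,0],[0.1,-0.005,0,0,0],[0.1,-0.005,0,0.04,0],[0.1,-0.005,0,0.08,0],[0.1,-0.02,-0.045,0.09,5],[0.1,-0.035,-0.09,0.09,10],[0.1,-0.045,-0.135,0.09,15],[0.1,-0.055,-0.18,0.09,20],[0.1,-0.061,-0.223,0.09,23],[0.1,-0.061,-0.223,0.09,23],[0.1,-0.061,-0.223,0.05,23],[0.1,-0.061,-0.223,0.02,23],[0.1,-0.061,-0.223,0,23],[0.1,-0.061,-0.223,0,23],[0.1,-0.061,-0.223,0,23]]]' 20
python3 - <<'E'
from h import *
print(monitor.sense()['joints'].round(2))
cap('wrist','w24.png');cap('side','s24.png')
E
```

```text
time_s: 50.8
eef_pos: [525.4, -197.4, 134.6]
ee_rot: [0.0, 0.536, 0.844, -0.0]
force: [-0.4, -0.2, 0.2]
grip_width: 0.449
[-0.57  0.46  1.49 -0.    1.19 -2.58]
```

View pics/w24.png

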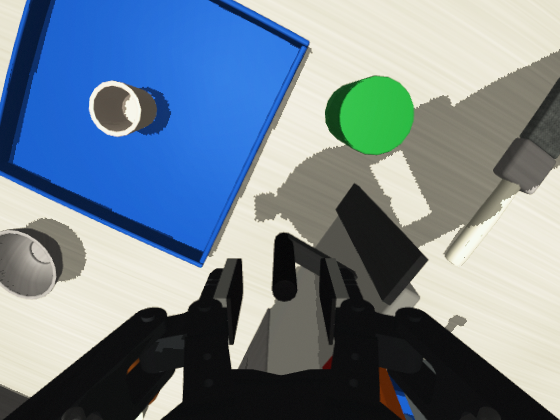

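View pics/s24.png

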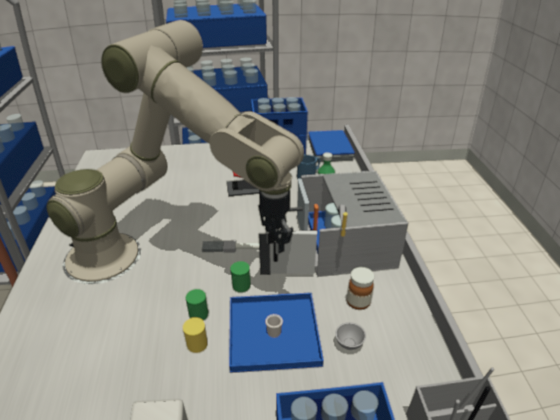

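```bash
python3 -m pendant '[[[1,0,0,0,0],[1,0,0,0,0],[1,0,0,0,0],[1,0,0.001,0,0],[1,-0.003,0.013,0,-4],[1,-0.006,0.026,0,-8],[1,-0.007,0.038,0,-12],[1,-0.007,0.051,0,-16],[1,-0.006,0.063,0,-20],[1,-0.003,0.075,0,-24],[1,0.001,0.087,0,-28],[1,0.005,0.099,0,-32],[1,0.011,0.11,0,-36],[1,0.019,0.12,0,-40],[1,0.027,0.13,0,-44],[1,0.036,0.138,0,-48],[1,0.045,0.146,0,-50],[1,0.054,0.152,0,-52],[1,0.058,0.154,0,-52],[1,0.06,0.155,0,-52]]]' 20
python3 -m pendant '[[[1,0.001,0,0,0],[1,0.002,0.001,0,0],[1,0.003,0.001,0,0],[1,0.003,0.001,0,0]]]'
python3 - <<'E'
from h import *
cap('top','t25.png');cap('wrist','w25.png')
E
```

```text
time_s: 52.9
eef_pos: [582.0, -43.4, 134.4]
ee_rot: [-0.001, 0.852, 0.524, -0.004]
force: [-28.8, -9.0, 17.3]
grip_width: 0.127
time_s: 53.3
eef_pos: [583.1, -43.9, 134.1]
ee_rot: [-0.002, 0.852, 0.523, -0.007]
force: [-30.9, -12.1, 17.1]
grip_width: 0.129
```

View pics/w25.png

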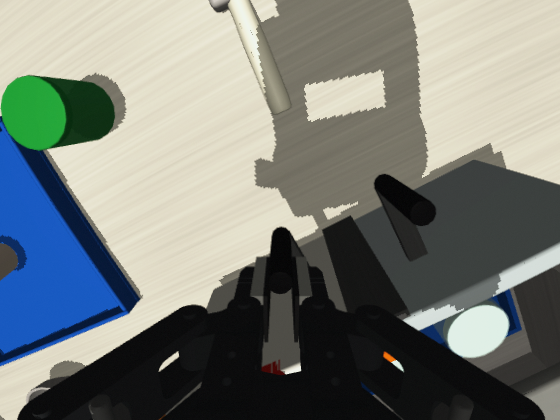

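View pics/t25.png

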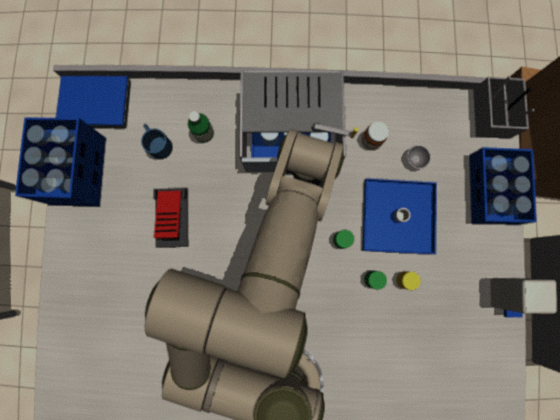

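Both leaves are shut, with the dark strip lying over the left leaf. Next is the hook.

```bash
python3 -m pendant '[[[1,-0.005,0.001,0,0],[0.5,-0.005,0.001,0,0],[0.1,-0.005,0.001,0,0],[0.1,-0.005,0.001,0,0],[0.1,-0.005,0.001,0.045,0],[0.1,-0.005,0.001,0.09,0],[0.1,-0.005,0.001,0.135,8],[0.1,0.02,-0.025,0.155,16],[0.1,0.05,-0.055,0.155,24],[0.1,0.08,-0.09,0.155,32],[0.1,0.11,-0.12,0.155,40],[0.1,0.12,-0.132,0.155,46],[0.1,0.12,-0.132,0.155,46],[0.1,0.12,-0.132,0.13,46],[0.1,0.12,-0.132,0.13,46]]]' 20
python3 - <<'E'
from h import *
print(monitor.sense()['joints'].round(2))
cap('wrist','w26.png');cap('side','s26.png')
E
```

```text
time_s: 54.9
eef_pos: [706.9, -172.1, 260.8]
ee_rot: [-0.003, 0.58, 0.814, -0.001]
force: [-0.6, 0.3, -0.1]
grip_width: 0.451
[-0.4   0.82  0.55  0.    1.77 -2.3 ]
```

View pics/w26.png

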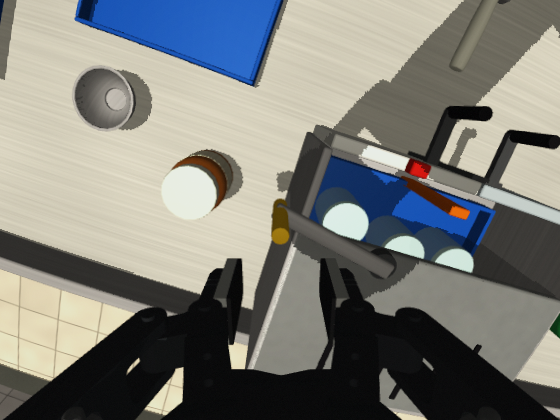

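View pics/s26.png

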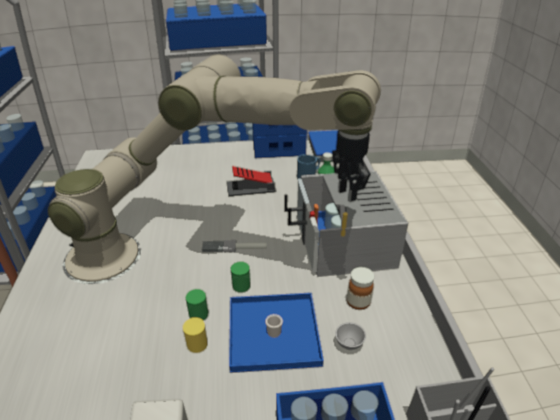

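Run:
```python
from h import *
img,d,p,q=load('wrist'); C=cam('wrist',p,q)
hsv=cv2.cvtColor(img,cv2.COLOR_RGB2HSV)
m=cv2.inRange(hsv,np.array((18,150,60)),np.array((35,255,255))); m[:,:255]=0;m[:,300:]=0
v,u=np.where(m>0); print(len(v),u.min(),u.max(),v.min(),v.max())
P=depth_pts(C,np.c_[u,v],d[v,u]); t=P[P[:,2]>230]; print(t.mean(0),len(t),P.min(0),P.max(0))
print(on_z(C,[(280,236)],234), proj(C,[[706,-174,234]]))
```

```text
606 272 289 199 243
[ 705.40435017 -171.47407149  235.37900833] 266 [ 631.87363848 -197.24173491   36.53978506] [ 794.5844435  -149.80903175  425.45314403]
[[ 707.18341185 -170.74520715  234.        ]] [[275.81345684 232.86730311]]
```

```bash
python3 -m pendant '[[[0.1,-0.001,0,-0.02,0],[0.1,-0.001,0,-0.04,0],[0.1,-0.001,0,-0.055,0],[0.1,-0.001,0,-0.055,0],[0.1,-0.001,0,-0.055,0],[1,-0.001,0,-0.053,0],[1,-0.001,0,-0.053,0],[1,-0.001,0,-0.053,0],[1,-0.001,0,-0.053,0],[1,-0.001,0,-0.053,0]]]' 20
python3 -m pendant '[[[1,-0.01,0.003,0,-3],[1,-0.019,0.006,0,-6],[1,-0.029,0.011,0,-9],[1,-0.037,0.016,0,-12],[1,-0.045,0.023,0,-15],[1,-0.052,0.03,0,-18],[1,-0.059,0.038,0,-21],[1,-0.065,0.046,0,-24],[1,-0.07,0.055,0,-27],[1,-0.074,0.064,0,-30],[1,-0.077,0.074,0,-33],[1,-0.079,0.083,0,-36],[1,-0.08,0.092,0,-38],[1,-0.08,0.095,0,-38],[1,-0.08,0.096,0,-38],[1,-0.08,0.096,0,-38]]]' 20
python3 - <<'E'
from h import *
cap('top','t27.png');cap('side'); img=load('side')[0]
c=cv2.resize(img[130:280,250:400],(590,590),interpolation=cv2.INTER_CUBIC); cv2.imwrite('pics/s27c.png',c[:,:,::-1])
E
```

```text
time_s: 56.0
eef_pos: [707.4, -173.4, 212.5]
ee_rot: [0.001, 0.58, 0.815, 0.0]
force: [-0.2, 2.1, 6.3]
grip_width: -0.0
time_s: 57.6
eef_pos: [627.0, -77.6, 212.4]
ee_rot: [0.001, 0.813, 0.582, 0.0]
force: [-3.6, 0.6, 8.1]
grip_width: 0.001
```

View pics/s27c.png

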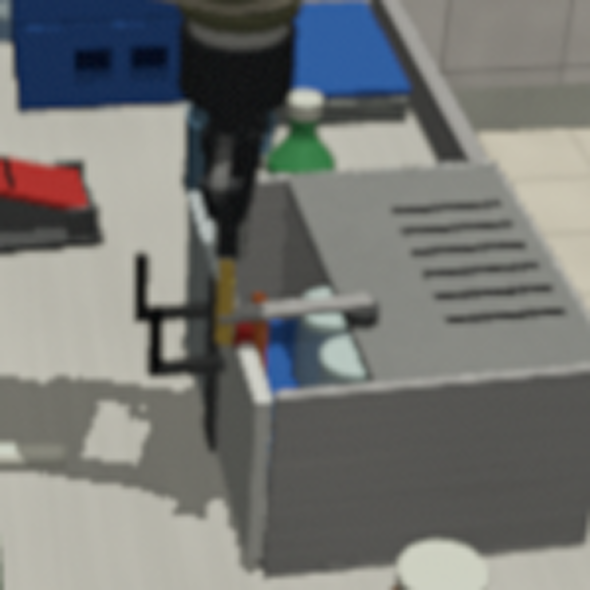

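The hook has swung back, but the gripper reads fully shut, so the fingers pushed the post along instead of holding it. I'll lift and check its angle.

```bash
python3 -m pendant '[[[1,0,0,0.03,0],[1,0,0,0.07,0],[1,0,0,0.09,0],[1,-0.05,0,0.09,8],[1,-0.06,0.02,0.09,16],[1,-0.06,0.02,0.09,20],[1,-0.06,0.02,0.09,20]]]' 20
python3 - <<'E'
from h import *
cap('wrist','w28.png');img,d,p,q=load('wrist'); C=cam('wrist',p,q)
hsv=cv2.cvtColor(img,cv2.COLOR_RGB2HSV)
m=cv2.inRange(hsv,np.array((18,150,60)),np.array((35,255,255))); m[:200]=0
n,l,st,ce=cv2.connectedComponentsWithStats(m)
for i in range(1,n):
    if st[i,4]>30:
        P=depth_pts(C,np.argwhere(l==i)[:,::-1],d[l==i]); t=P[(P[:,2]>222)&(P[:,2]<245)]; print(st[i],t.mean(0),len(t))
c=cap('top','t28.png')[0]
c=cv2.resize(c[60:200,220:360],(590,590),interpolation=cv2.INTER_CUBIC); cv2.imwrite('pics/t28c.png',c[:,:,::-1])
E
```

```text
time_s: 58.4
eef_pos: [566.8, -57.3, 301.3]
ee_rot: [0.0, 0.7, 0.714, 0.0]
force: [0.2, -0.4, 0.7]
grip_width: 0.005
[246 242  18  44 345] [621.71240936 -81.13962768 230.6129276 ] 62
```

View pics/w28.png

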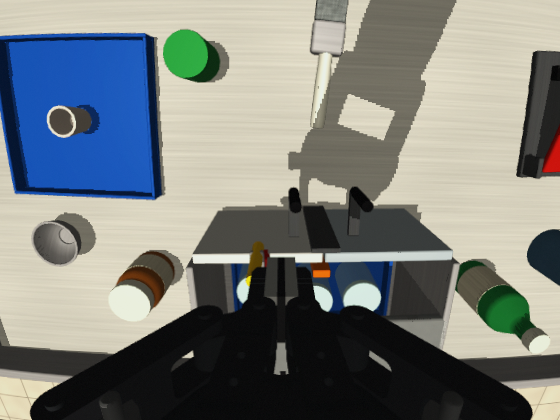

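View pics/t28c.png

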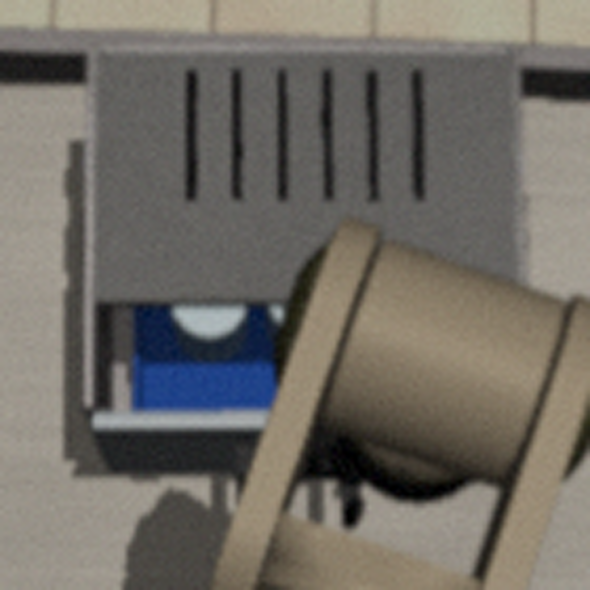

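The post is back at about (623,-81), matching its starting place within about 3 mm. Moving over the treadle to measure it.

```bash
python3 -m pendant '[[[1,-0.02,0.04,0.01,0],[1,-0.04,0.08,0.02,0],[1,-0.06,0.12,0.03,0],[1,-0.07,0.16,0.03,0],[1,-0.07,0.2,0.03,0],[1,-0.07,0.24,0.03,0],[1,-0.07,0.28,0.03,0],[1,-0.07,0.32,0.03,0],[1,-0.07,0.36,0.03,0],[1,-0.07,0.4,0.03,0],[1,-0.07,0.4,0.03,0],[1,-0.07,0.4,0.03,0]]]' 20
python3 - <<'E'
from h import *
img,d=cap('wrist','w29.png');_,_,p,q=load('wrist'); C=cam('wrist',p,q); print(p)
v,u=np.mgrid[0:420,0:560]; P=depth_pts(C,np.c_[u.ravel(),v.ravel()],d.ravel()).reshape(420,560,3)
hsv=cv2.cvtColor(img,cv2.COLOR_RGB2HSV)
red=((hsv[...,0]<8)|(hsv[...,0]>172))&(hsv[...,1]>150)&(d>150)&(P[...,2]>10)&(P[...,2]<110)
n,l,st,ce=cv2.connectedComponentsWithStats(red.astype(np.uint8)); i=1+np.argmax(st[1:,4]); Q=P[l==i]
print(st[i],cv2.minAreaRect(Q[:,:2].astype(np.float32)),Q.min(0),Q.max(0))
A=np.c_[Q[:,:2],np.ones(len(Q))]; print(np.linalg.lstsq(A,Q[:,2],rcond=None)[0])
img,d=cap('top','t29.png')
c=cv2.resize(img[60:200,220:360],(590,590),interpolation=cv2.INTER_CUBIC); cv2.imwrite('pics/t29c.png',c[:,:,::-1])
E
```

```text
time_s: 59.7
eef_pos: [497.2, 342.7, 330.2]
ee_rot: [-0.0, 0.7, 0.714, -0.001]
force: [0.4, 0.4, -0.2]
grip_width: -0.004
[497.20045072 342.68081238 330.17718463]
[ 255  105   57  102 4520] ((492.9583435058594, 352.6933288574219), (151.50205993652344, 76.13521575927734), 3.4373843669891357) [415.63736353 310.85800397  10.12345294] [569.34336657 391.5268686   86.35047423]
[-3.48908900e-01 -4.00891832e-02  2.45812893e+02]
```

View pics/w29.png

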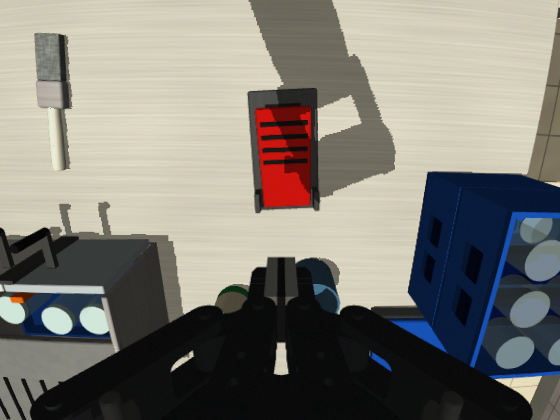

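View pics/t29c.png

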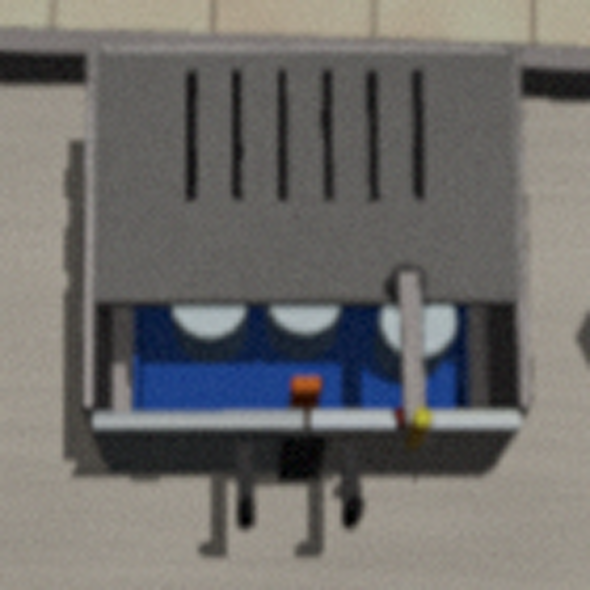

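The top view shows both leaves shut, the hook over the lug and three glasses inside. The treadle pad works out to about (467,351,69), as its given size predicts. Approaching it.

```bash
python3 -m pendant '[[[1,-0.03,0.008,-0.04,0],[1,-0.03,0.008,-0.08,0],[1,-0.03,0.008,-0.12,0],[1,-0.03,0.008,-0.16,0],[1,-0.03,0.008,-0.19,0],[1,-0.03,0.008,-0.22,0],[1,-0.03,0.008,-0.235,0],[1,-0.03,0.008,-0.243,0],[1,-0.03,0.008,-0.243,0],[1,-0.03,0.008,-0.243,0]]]' 60
python3 -m pendant '[[[1,0,0,-0.003,0],[1,0,0,-0.006,0],[1,0,0,-0.009,0],[1,0,0,-0.012,0],[1,0,0,-0.015,0],[1,0,0,-0.018,0],[1,0,0,-0.021,0],[1,0,0,-0.024,0],[1,0,0,-0.027,0],[1,0,0,-0.03,0],[1,0,0,-0.033,0],[1,0,0,-0.035,0],[1,0,0,-0.035,0],[1,0,0,-0.035,0]]]'
```

```text
time_s: 60.8
eef_pos: [467.7, 350.3, 89.0]
ee_rot: [0.0, 0.7, 0.714, 0.001]
force: [0.4, -0.4, 0.3]
grip_width: 0.002
time_s: 62.2
eef_pos: [467.0, 350.5, 52.9]
ee_rot: [0.0, 0.7, 0.714, 0.0]
force: [-0.7, 0.7, 1.1]
grip_width: -0.001
```

Run:
```python
from h import *
cap('wrist','w30.png');img,d=cap('side','s30.png')
c=cv2.resize(img[130:230,190:320],(780,600),interpolation=cv2.INTER_CUBIC); cv2.imwrite('pics/s30c.png',c[:,:,::-1])
```

```text
(no output)
```

View pics/s30c.png

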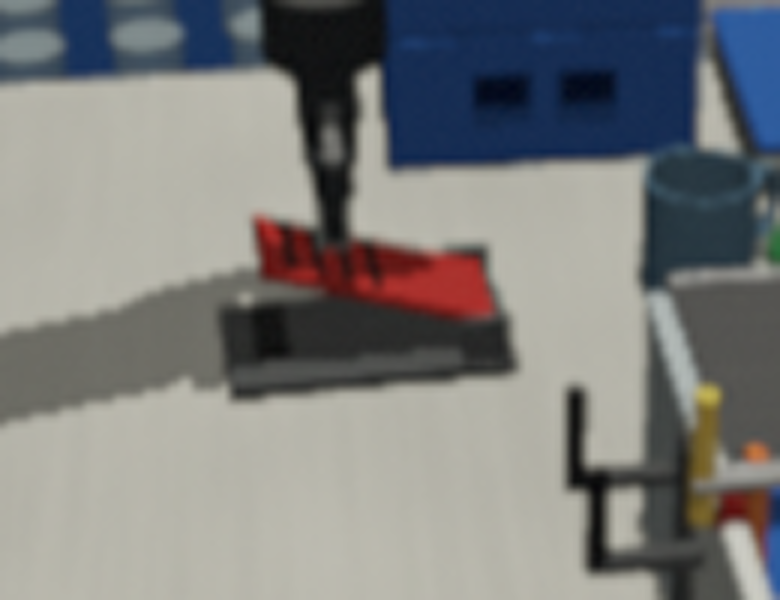

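View pics/w30.png

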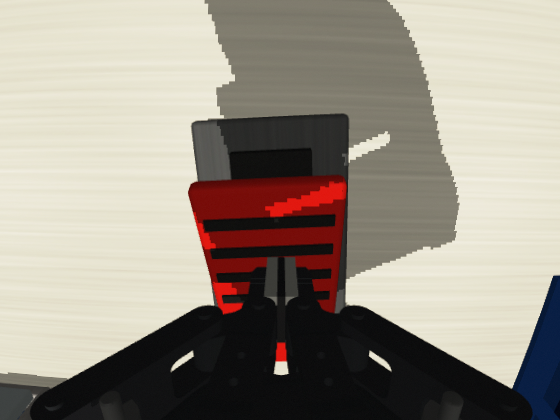

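```bash
python3 -m pendant '[[[1,0,0,-0.001,0],[1,0,0,-0.002,0],[1,0,0,-0.003,0],[1,0,0,-0.003,0],[1,0,0,-0.003,0]]]'; python3 -c "
from h import *
img,d=cap('side','s31.png')
c=cv2.resize(img[130:230,190:320],(780,600),interpolation=cv2.INTER_CUBIC); cv2.imwrite('pics/s31c.png',c[:,:,::-1])
C=cam('side');hsv=cv2.cvtColor(img,cv2.COLOR_RGB2HSV)
v,u=np.mgrid[0:420,0:560]
P=depth_pts(C,np.c_[u.ravel(),v.ravel()],d.ravel()).reshape(420,560,3)
for n,(im,dd) in dict(now=(img,d),start=(cv2.cvtColor(cv2.imread('pics/side0.png'),cv2.COLOR_BGR2RGB),None)).items():
    h=cv2.cvtColor(im,cv2.COLOR_RGB2HSV); m=((h[...,0]<8)|(h[...,0]>172))&(h[...,1]>150); m[:150]=0;m[205:]=0;m[:,:220]=0;m[:,290:]=0
    vv,uu=np.where(m); print(n,len(vv),uu.min(),uu.max(),vv.min(),vv.max(), [int(vv[uu==k].min()) for k in range(uu.min(),uu.max(),4) if (uu==k).any()])
"
```

```text
time_s: 62.8
eef_pos: [467.0, 350.5, 50.1]
ee_rot: [0.0, 0.7, 0.714, 0.0]
force: [-0.2, -0.6, 3.3]
grip_width: 0.002
now 308 233 271 167 182 [167, 169, 169, 173, 171, 172, 172, 173, 173, 173]
start 342 233 271 167 182 [167, 168, 169, 170, 170, 171, 172, 173, 173, 173]
```

View pics/s31c.png

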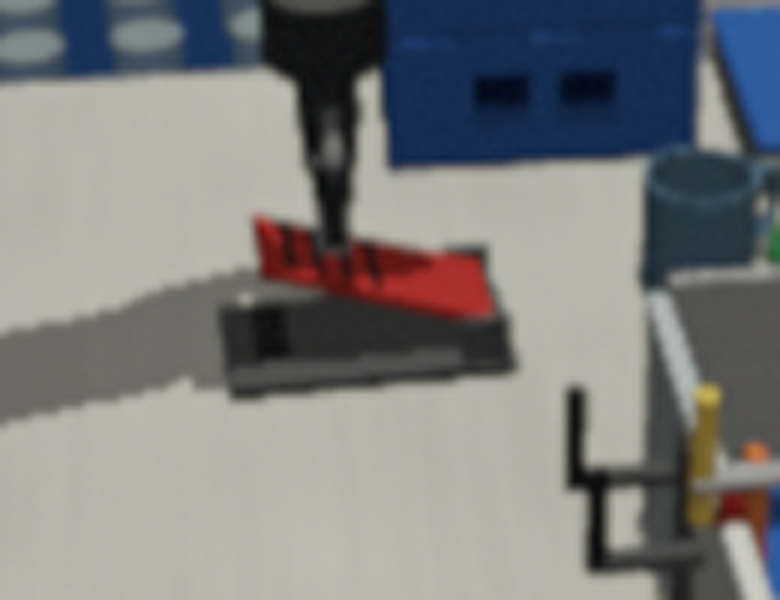

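The treadle hasn't moved yet. The shut fingertips first touched it at TCP z≈51, because they reach below the TCP when closed. I'll press on about 29 mm from there.

```bash
python3 -m pendant '[[[1,0,0,-0.003,0],[1,0,0,-0.006,0],[1,0,0,-0.009,0],[1,0,0,-0.012,0],[1,0,0,-0.015,0],[1,0,0,-0.018,0],[1,0,0,-0.02,0],[1,0,0,-0.022,0],[1,0,0,-0.024,0],[1,0,0,-0.024,0]]]';  python3 -c "
from h import *
img,d=cap('side','s32.png')
c=cv2.resize(img[130:230,190:320],(780,600),interpolation=cv2.INTER_CUBIC); cv2.imwrite('pics/s32c.png',c[:,:,::-1])"
```

```text
time_s: 63.85
eef_pos: [466.3, 350.5, 25.6]
ee_rot: [-0.0, 0.7, 0.714, -0.001]
force: [-4.2, -0.6, 7.4]
grip_width: -0.0
```

View pics/s32c.png

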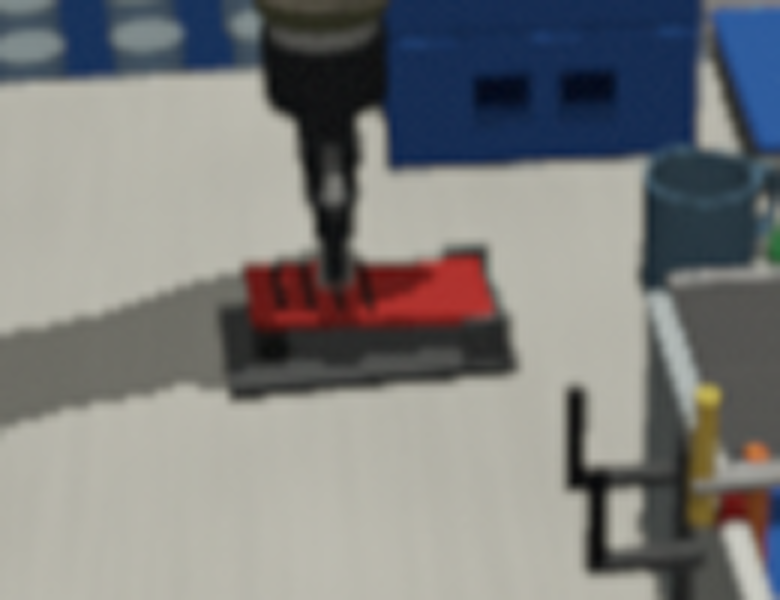

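It's nearly down. I'll press to the stop in small steps.

```bash
python3 -m pendant '[[[1,0,0,-0.001,0],[1,0,0,-0.002,0],[1,0,0,-0.003,0],[1,0,0,-0.003,0],[1,0,0,-0.003,0]]]'; python3 -m pendant '[[[1,0,0,-0.001,0],[1,0,0,-0.002,0],[1,0,0,-0.002,0],[1,0,0,-0.002,0],[1,0,0,-0.002,0]]]'; python3 -m pendant '[[[1,0,0,-0.001,0],[1,0,0,-0.0015,0],[1,0,0,-0.0015,0],[1,0,0,-0.0015,0],[1,0,0,-0.0015,0]]]'
```

```text
time_s: 64.4
eef_pos: [466.1, 350.5, 22.7]
ee_rot: [-0.001, 0.7, 0.714, -0.001]
force: [-5.4, -1.3, 7.4]
grip_width: -0.002
time_s: 64.9
eef_pos: [466.1, 350.5, 20.7]
ee_rot: [-0.001, 0.7, 0.714, -0.001]
force: [-5.8, -0.4, 7.8]
grip_width: 0.002
time_s: 65.4
eef_pos: [466.1, 350.6, 20.2]
ee_rot: [-0.001, 0.7, 0.714, -0.001]
force: [-9.1, -3.1, 16.5]
grip_width: -0.001
```

It's on the stop: the force jumps to 16.5 N. Now the slow release.

```bash
python3 -m pendant '[[[1,0,0,0,0],[1,0,0,0,0],[1,0,0,0.001,0],[1,0,0,0.003,0],[1,0,0,0.005,0],[1,0,0,0.007,0],[1,0,0,0.009,0],[1,0,0,0.011,0],[1,0,0,0.013,0],[1,0,0,0.015,0],[1,0,0,0.017,0],[1,0,0,0.019,0],[1,0,0,0.021,0],[1,0,0,0.023,0],[1,0,0,0.025,0],[1,0,0,0.027,0],[1,0,0,0.029,0],[1,0,0,0.03,0],[1,0,0,0.031,0],[1,0,0,0.032,0]]]'; python3 -m pendant '[[[1,0,0,0.001,0],[1,0,0,0.002,0],[1,0,0,0.003,0],[1,0,0,0.004,0],[1,0,0,0.005,0],[1,0,0,0.006,0],[1,0,0,0.008,0],[1,0,0,0.01,0],[1,0,0,0.03,0],[1,0,0,0.07,0],[1,0,0,0.12,0],[1,0,0,0.17,0],[1,0,0,0.21,0],[1,-0.05,0,0.25,0],[1,-0.1,0,0.25,0],[1,-0.1,0,0.25,0],[1,-0.1,0,0.25,0],[1,-0.1,0,0.25,0]]]'
python3 - <<'E'
from h import *
img,d=cap('side','s33.png'); im,dt=cap('top','t33.png')
c=cv2.resize(im[60:200,220:360],(590,590),interpolation=cv2.INTER_CUBIC); cv2.imwrite('pics/t33c.png',c[:,:,::-1])
h=cv2.cvtColor(img,cv2.COLOR_RGB2HSV); m=((h[...,0]<8)|(h[...,0]>172))&(h[...,1]>150); m[:150]=0;m[205:]=0;m[:,:220]=0;m[:,290:]=0
vv,uu=np.where(m); print(len(vv),uu.min(),uu.max(),vv.min(),vv.max(), [int(vv[uu==k].min()) for k in range(uu.min(),uu.max(),4) if (uu==k).any()])
a=cv2.imread('pics/top0.png').astype(int);b=im[:,:,::-1].astype(int)
C=cam('top')
v,u=np.mgrid[0:420,0:560];P=depth_pts(C,np.c_[u.ravel(),v.ravel()],dt.ravel()).reshape(420,560,3)
yel=lambda I:cv2.inRange(cv2.cvtColor(I,cv2.COLOR_RGB2HSV)[140:180,300:340],np.array((20,120,60)),np.array((35,255,255)))
i0=cv2.imread('pics/top0.png')[:,:,::-1].copy()
for I in (i0,im): print('yellow px centre',np.argwhere(yel(I)>0).mean(0)+[140,300])
E
```

```text
time_s: 67.4
eef_pos: [466.0, 350.3, 50.9]
ee_rot: [-0.001, 0.7, 0.714, -0.001]
force: [-0.2, 0.0, -0.0]
grip_width: 0.001
time_s: 69.2
eef_pos: [367.7, 350.4, 301.0]
ee_rot: [0.0, 0.7, 0.714, -0.0]
force: [0.8, 0.7, -0.1]
grip_width: 0.002
343 233 271 167 182 [167, 168, 169, 170, 170, 171, 172, 173, 173, 173]
yellow px centre [159.06666667 320.6       ]
yellow px centre [159.35294118 319.52941176]
```

View pics/t33c.png

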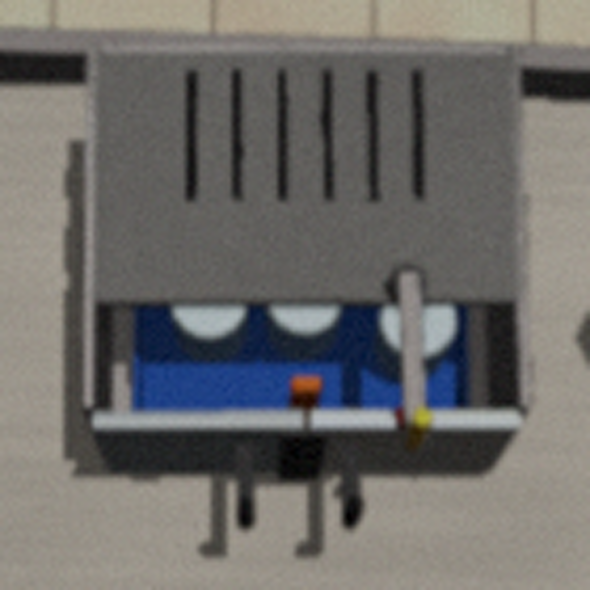

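View pics/s33.png

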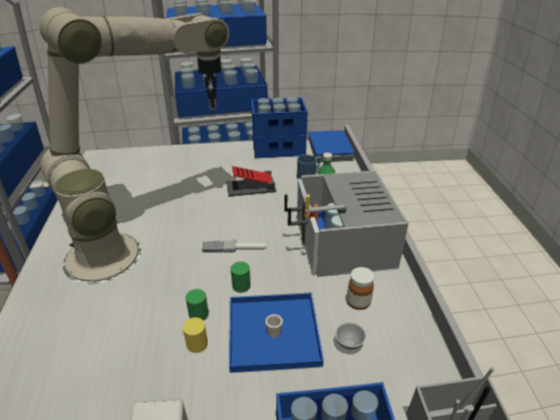

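The final views match the start for the tab, hook, leaves and treadle, and the bystanders haven't moved. Handing in.

```bash
python3 -c "
from rig import order
print(order.finish_job())"
```

```text
the job is handed in; nothing more can be done
None
```

I carried out the whole sequence and handed the job in at about 69 s; no verdict was given. I opened the hook, right leaf, left leaf and tray, and stood all three glasses from the rack on the tray. I then pushed the tray home, shut the left leaf, then the right, latched the hook, and pressed the treadle and let it up over about 1.5 s.

**Last checks:**
- **Glasses:** after the tray was home, all three stood upright inside, with tops at z ≈ 91 mm. The final top view still shows three glasses.
- **Cabinet:** the tray and both leaves were felt against their stops, and the tray tab and leaves look as they did at the start. The hook post is within about 3 mm of its starting place.
- **Treadle:** the force jumped to 16.5 N at the stop. After the slow release its outline matches the start.
- **Bystanders:** the cup and the other things look unmoved, judged by eye.

**What did not go as expected:**
- The third glass was about 18 mm off its placing when I looked again, probably the announced knock. It stayed inside the limits, so I left it.
- When I latched the hook, the gripper read fully shut, so the fingers pushed the post along without gripping it. The hook still ended latched.
- The treadle's contact height was about 17 mm lower than I worked out, because the shut fingertips reach below the TCP. I checked with a picture before pressing on.

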